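# Load bone blocks face down in the flatbed scanner

### The job

Scan the resin bone blocks: raise the scanner's lid by its bar to about 75 degrees, where its stiff hinge holds it (never past upright, the light source stands close behind), and set every block from the blue tray polished face down, fully home, in its own pocket of the carrier on the scan glass, any pocket. Then lower the lid gently until it is shut and, only with the lid shut, press the green start button and let it go. Leave the other things on the bench where they are.

Things in the scene. Friction and masses are not known exactly. Their poses are not given: they have to be found in the camera images.
- scanner: beige flatbed scanner, 300 x 370 mm, fixed to the bench; its top (ledge in front, scan glass behind) is 85 mm above the bench. Origin on the bench, +x towards its back (hinge side), -x is its front, z up. The front ledge runs from x = -170 to -80 mm, the lid from x = -80 to +110 mm. On the glass lies a dark carrier plate 70 x 330 x 6 mm with four square pockets in a row along y, 75 mm apart.
- pocket0 (a point): centre of the floor of a square through-pocket of the carrier: 39 x 39 mm with a 2 mm chamfered mouth, sides along the scanner's x and y, 6 mm deep (the carrier's top is 6 mm above this point). A seated block stands 40 mm above it, its centre 20 mm above. Axes as the scanner's.
- pocket1 (a point): centre of the floor of a square through-pocket of the carrier: 39 x 39 mm with a 2 mm chamfered mouth, sides along the scanner's x and y, 6 mm deep (the carrier's top is 6 mm above this point). A seated block stands 40 mm above it, its centre 20 mm above. Axes as the scanner's.
- pocket2 (a point): centre of the floor of a square through-pocket of the carrier: 39 x 39 mm with a 2 mm chamfered mouth, sides along the scanner's x and y, 6 mm deep (the carrier's top is 6 mm above this point). A seated block stands 40 mm above it, its centre 20 mm above. Axes as the scanner's.
- pocket3 (a point): centre of the floor of a square through-pocket of the carrier: 39 x 39 mm with a 2 mm chamfered mouth, sides along the scanner's x and y, 6 mm deep (the carrier's top is 6 mm above this point). A seated block stands 40 mm above it, its centre 20 mm above. Axes as the scanner's.
- lid (a joint): angle of the scanner's lid in rad: 0 shut, 1.31 = 75 degrees, 1.57 upright, stop at 1.8. Starts shut or a little ajar. A light source stands 75 mm behind the hinge line. Hinged along its far lower edge; stiff friction hinge (0.7 N m) that stays at any angle; lifting at the bar takes about 5 N. The lid is a hollow cover 190 deep x 360 wide x 52 mm high, open below.
- lid_hinge (a point): middle of the hinge line (along the scanner's y), at the level of the scan glass, at scanner x = +110 mm.
- lid_bar (a point): middle of the steel pull bar at the lid's front: round, 12 mm thick, 120 mm long along the scanner's y, standing 46 mm clear of the lid's front wall (bar axis to wall). Shut, it is 236 mm in front of the hinge line and 25 mm above the glass and the ledge; it moves on an arc about the hinge. Can be pinched from above at all angles.
- start (a joint): travel of the start button in m: 0 out, 0.006 fully down, springs back; 4 N presses it fully.
- start_top (a point): middle of the top of the green round start button, 28 mm across, on the front ledge; 22 mm above the ledge when out. Pressed downwards.
- tray: shallow blue dissecting tray 250 x 270 mm, fixed; floor 4 mm thick, rim 10 mm high in all (6 mm above its floor), 4 mm wide. Origin under its middle on the bench.
- blockA: amber cast-resin block, 40 x 34 x 34 mm, 55 g. Origin at its centre. Its own +x axis (the 40 mm way) points out of the polished square face, which shows a pale bone section with a dark ring; the last 7 mm at the far end, -x, are black all round. At the start it lies on a long side on the tray, polished face level and pointing more or less to the right, towards the scanner. May be absent (None).
- blockB: amber cast-resin block, 40 x 34 x 34 mm, 55 g. Origin at its centre. Its own +x axis (the 40 mm way) points out of the polished square face, which shows a pale bone section with a dark ring; the last 7 mm at the far end, -x, are black all round. At the start it lies on a long side on the tray, polished face level and pointing more or less to the right, towards the scanner. May be absent (None).
- blockC: amber cast-resin block, 40 x 34 x 34 mm, 55 g. Origin at its centre. Its own +x axis (the 40 mm way) points out of the polished square face, which shows a pale bone section with a dark ring; the last 7 mm at the far end, -x, are black all round. At the start it lies on a long side on the tray, polished face level and pointing more or less to the right, towards the scanner. May be absent (None).
- blockD: amber cast-resin block, 40 x 34 x 34 mm, 55 g. Origin at its centre. Its own +x axis (the 40 mm way) points out of the polished square face, which shows a pale bone section with a dark ring; the last 7 mm at the far end, -x, are black all round. At the start it lies on a long side on the tray, polished face level and pointing more or less to the right, towards the scanner. May be absent (None).
- petri: open glass petri dish, 90 mm across, 16 mm high; not part of the job. Origin under its middle.
- forceps: steel forceps, 125 mm long, lying on the bench; not part of the job. Origin under its middle.
- loupe: black hand loupe lying flat, 130 mm long, 12 mm high; not part of the job. Origin under its handle.
- alcohol: white squeeze bottle with red cap, 64 mm across, 170 mm high; not part of the job. Origin under its middle.
- brush: flat brush with dark wooden handle, 180 mm long, lying on the bench; not part of the job. Origin under its middle.
Mind the look-alikes: they are no part of the job. What is shaped like the blockB but purple or turquoise is not meant.

How it is judged (in metres and radians):
On the way, in this order (a step that is already met when the one before it is completed fails the run):
1. the lid stands still between 65 and 85 degrees open (value of joint lid between 1.134 and 1.484 rad and velocity of joint lid between -0.05 and 0.05 rad/s), for 0.5 s.
2. every block stands polished face down in a pocket, let go, with the lid still between 65 and 85 degrees open (angle between each of blockA, blockB, blockC, blockD's own x axis and vertical above 3.02 rad and ((horizontal distance between blockA and pocket0 below 0.006 m and z of blockA in the frame of pocket0 between 0.016 and 0.0225 m) or (horizontal distance between blockA and pocket1 below 0.006 m and z of blockA in the frame of pocket1 between 0.016 and 0.0225 m) or (horizontal distance between blockA and pocket2 below 0.006 m and z of blockA in the frame of pocket2 between 0.016 and 0.0225 m) or (horizontal distance between blockA and pocket3 below 0.006 m and z of blockA in the frame of pocket3 between 0.016 and 0.0225 m)) and ((horizontal distance between blockB and pocket0 below 0.006 m and z of blockB in the frame of pocket0 between 0.016 and 0.0225 m) or (horizontal distance between blockB and pocket1 below 0.006 m and z of blockB in the frame of pocket1 between 0.016 and 0.0225 m) or (horizontal distance between blockB and pocket2 below 0.006 m and z of blockB in the frame of pocket2 between 0.016 and 0.0225 m) or (horizontal distance between blockB and pocket3 below 0.006 m and z of blockB in the frame of pocket3 between 0.016 and 0.0225 m)) and ((horizontal distance between blockC and pocket0 below 0.006 m and z of blockC in the frame of pocket0 between 0.016 and 0.0225 m) or (horizontal distance between blockC and pocket1 below 0.006 m and z of blockC in the frame of pocket1 between 0.016 and 0.0225 m) or (horizontal distance between blockC and pocket2 below 0.006 m and z of blockC in the frame of pocket2 between 0.016 and 0.0225 m) or (horizontal distance between blockC and pocket3 below 0.006 m and z of blockC in the frame of pocket3 between 0.016 and 0.0225 m)) and ((horizontal distance between blockD and pocket0 below 0.006 m and z of blockD in the frame of pocket0 between 0.016 and 0.0225 m) or (horizontal distance between blockD and pocket1 below 0.006 m and z of blockD in the frame of pocket1 between 0.016 and 0.0225 m) or (horizontal distance between blockD and pocket2 below 0.006 m and z of blockD in the frame of pocket2 between 0.016 and 0.0225 m) or (horizontal distance between blockD and pocket3 below 0.006 m and z of blockD in the frame of pocket3 between 0.016 and 0.0225 m)) and value of joint lid between 1.134 and 1.484 rad and contact force between the fingers and blockA below 0.2 N and contact force between the fingers and blockB below 0.2 N and contact force between the fingers and blockC below 0.2 N and contact force between the fingers and blockD below 0.2 N), for 0.3 s.
3. the lid is shut over the blocks (angle between each of blockA, blockB, blockC, blockD's own x axis and vertical above 3.02 rad and ((horizontal distance between blockA and pocket0 below 0.006 m and z of blockA in the frame of pocket0 between 0.016 and 0.0225 m) or (horizontal distance between blockA and pocket1 below 0.006 m and z of blockA in the frame of pocket1 between 0.016 and 0.0225 m) or (horizontal distance between blockA and pocket2 below 0.006 m and z of blockA in the frame of pocket2 between 0.016 and 0.0225 m) or (horizontal distance between blockA and pocket3 below 0.006 m and z of blockA in the frame of pocket3 between 0.016 and 0.0225 m)) and ((horizontal distance between blockB and pocket0 below 0.006 m and z of blockB in the frame of pocket0 between 0.016 and 0.0225 m) or (horizontal distance between blockB and pocket1 below 0.006 m and z of blockB in the frame of pocket1 between 0.016 and 0.0225 m) or (horizontal distance between blockB and pocket2 below 0.006 m and z of blockB in the frame of pocket2 between 0.016 and 0.0225 m) or (horizontal distance between blockB and pocket3 below 0.006 m and z of blockB in the frame of pocket3 between 0.016 and 0.0225 m)) and ((horizontal distance between blockC and pocket0 below 0.006 m and z of blockC in the frame of pocket0 between 0.016 and 0.0225 m) or (horizontal distance between blockC and pocket1 below 0.006 m and z of blockC in the frame of pocket1 between 0.016 and 0.0225 m) or (horizontal distance between blockC and pocket2 below 0.006 m and z of blockC in the frame of pocket2 between 0.016 and 0.0225 m) or (horizontal distance between blockC and pocket3 below 0.006 m and z of blockC in the frame of pocket3 between 0.016 and 0.0225 m)) and ((horizontal distance between blockD and pocket0 below 0.006 m and z of blockD in the frame of pocket0 between 0.016 and 0.0225 m) or (horizontal distance between blockD and pocket1 below 0.006 m and z of blockD in the frame of pocket1 between 0.016 and 0.0225 m) or (horizontal distance between blockD and pocket2 below 0.006 m and z of blockD in the frame of pocket2 between 0.016 and 0.0225 m) or (horizontal distance between blockD and pocket3 below 0.006 m and z of blockD in the frame of pocket3 between 0.016 and 0.0225 m)) and value of joint lid below 0.035 rad), for 0.2 s.
4. the start button is pressed down with the lid shut (value of joint start above 0.0042 m and value of joint lid below 0.035 rad), for 0.05 s.
At the end, for the whole second after the job is handed in: The lid is shut (under 2 degrees), the button is out again, and every block present stands at rest in a pocket, polished face down (within 7 degrees), within 6 mm of the pocket's centre and down on the glass (within 2.5 mm) (all of step 3 and linear speed of each of blockA, blockB, blockC, blockD below 0.03 m/s and value of joint start below 0.0015 m); the robot touches nothing.
It fails at once if the lid is thrown back past upright (92 degrees) (value of joint lid above 1.606 rad).
It fails at once if the lid is dropped shut (falling faster than 2 rad/s) (velocity of joint lid below -2 rad/s).
It fails at once if the start button is pressed with the lid open (value of joint start above 0.0042 m and value of joint lid above 0.1 rad).
It fails at once if one of the other loose things (petri dish, forceps, loupe, squeeze bottle, brush) is moved by more than 40 mm (distance of any of petri, forceps, loupe, alcohol, brush from where it was at the start of the episode above 0.04 m).
Of blockA, blockB, blockC, blockD only 3 to 4 are there at a start; the rules pass over those that are not, and their reading is None.
At some moment in a run one of blockA, blockB, blockC, blockD may be knocked a few centimetres aside while the robot is not near it.
It also fails if it takes over 210 s, if anything falls off the work surface, if the arm or the gripper's body presses on something with over 40 N, if the wrist force passes 120 N, or if a joint passes its speed limit or range.

### The arm

A 7-joint arm with a two-finger parallel gripper is mounted at the origin on the work surface. World frame = base frame: x ahead of the robot, y to its left, z up, the work surface at z = 0. Lengths are in mm, angles in rad, forces in N, time in s.
With the tool pointing down it reaches from about 400 to 875 mm from the base axis. Payload 4.4 kg.
Tool frame: the origin (TCP) lies on the centre line of the jaws, within the pads' length; the fingertips stand 14 mm ahead of it and the grasp point (between the pads) lies 5 mm behind it (tips_ahead is the distance from the TCP to the fingertips, in mm); z points along the fingers, y is the line along which they close (so a half turn about z gives the same grasp; the last joint's range is limited). The gripper opens to 85 mm and grips with 20 to 120 N. Pads are 22 mm wide; open, the fingers measure 114 mm over their backs; the gripper's body (76 mm by 85 mm) begins 54 mm behind the grasp point. The pads swing forward as they close: fully open they stand 13 mm farther back than shut.
Start: joints at [1.123, 0.628, 0.038, 1.517, -0.027, 0.996, -0.02], TCP at [242.212, -603.201, 245.313] pointing down, gripper open.
Joint ranges: [-3.06, 3.06], [-0.37, 2.12], [-1.25, 1.32], [0.18, 2.47], [-1.1, 4.24], [0.23, 1.98], [-2.94, 2.94]. Speed limits (rad/s): [2.57, 2.57, 3.14, 3.14, 3.14, 3.14, 3.14].

### API

Orientations are given as [roll, pitch, yaw] about the fixed x, y, z axes, in that order (R = Rz(yaw) Ry(pitch) Rx(roll)).
In Python, from cell import * gives the robot as it stands.
- The arm moves only by the tool move_arm, never from a script. Its argument "rows" is text: rows parted by semicolons, each of 7 numbers parted by spaces: the shift along the tool's x, y, z scaled (see below), then the turn, a rotation vector about the tool's x, y, z scaled (see below), then the closure, from -1 (fully open) to 1 (shut). A call has 1 to 12 rows; each row is the pose to reach, as a shift and turn from the pose commanded when the call began, along the tool's axes at that moment; what a row does not reach only later rows make up. The controller multiplies each number of a shift by 0.3 m and each number of a turn by pi/2 rad. A row lasts 1/12 s, in which the tool goes at most 41.7 mm and 7.16 degrees, less where a joint would pass 70% of its speed; a pose out of reach is approached as far as the arm can. A call with a number of a shift or a turn outside -1 to 1 is refused whole. A call with a gripper value outside its range is refused whole. The fingers move at their own pace and stop on an object; the grip force is fixed at half the most. Time passes only in rows, so rows that repeat a pose let the fingers close. It gives the time, the measured TCP pose, the force, the opening and the grip force at its end, in the units of the state.
- read_state(): the state, without advancing time (a new reading comes with each control period).
- get_image(name): name is "side" or "top"; returns a dict with "img" (384x512x3 uint8, red, green, blue), "vfov" (degrees; the focal length in pixels is half the picture's height over the tangent of half this angle, whatever the lens; pixels are square), "cx", "cy" (the principal point, pixels), "k1" (the pictures are not rectified: a ray, as slopes to the right and down, at radius r is drawn at 1 + k1 r^2 times it, then the intrinsics apply), "extrinsics" (4x4, takes a point from camera to world coordinates). Camera axes: x right, y up, looking along -z (the intrinsics and any distortion apply to the point x, -y, -z); pixel columns grow to the right and rows downward; lengths in mm; the calibration is good to about 2 mm. A picture is of the moment at which its call begins. There is no depth.
- finish_job(): hands the job in; it is judged then, once.
The state is a dict: "clock": time; "qpos": joint angles; "qd": joint speeds; "tau": joint torques, N m; "eef_pos": TCP position; "tool_rot": TCP orientation; "force": force on the tool from outside, world axes, zero at the start; "torque": the same for the moment, N m; "width": finger opening in mm; "gripper_force": force on a finger pad.
Only numpy, scipy, OpenCV 4.12 (cv2) and the standard library are available. Lean on these libraries where they do the work, as an engineer would, in place of code of your own. Each camera call takes 0.05 s, during which the arm holds its last target. There are 200 camera calls.

## Working session

There is one attempt and no reset: what is moved stays moved. The work goes in short steps, Python scripts to look and compute and a tool call to move; the robot and the scene stay as the last step left them, time stands still between calls to the robot, and variables do not carry over. Pictures are saved under pics/ and viewed, at most 14 in all, crops included, and the job is handed in when it is done.

Besides the shell and the picture viewer there is one more tool, called as name(argument=value, ...) on one line, values as JSON. move_arm: Moves the arm, as the interface text tells. Its arguments: {"type":"object","properties":{"rows":{"type":"string"}},"required":["rows"]}

```bash
ls; mkdir -p pics
python3 - <<'E'
from cell import *
import cv2
s=read_state();print({k:s[k] for k in("clock","eef_pos","tool_rot","force","width")})
for n in("top","side"):
    d=get_image(n);cv2.imwrite(f"pics/{n}0.png",cv2.resize(d["img"][:,:,::-1],(800,600),interpolation=cv2.INTER_CUBIC))
    cv2.imwrite(f"{n}0_raw.png",d["img"][:,:,::-1])
    print(n,d["vfov"],d["cx"],d["cy"],d["k1"],d["extrinsics"])
E
```

```text
pics
{'clock': 0.0, 'eef_pos': array([ 241.98480357, -602.64773378,  244.41492352]), 'tool_rot': array([-3.13977146e+00,  6.93565492e-05,  3.81807112e-01]), 'force': array([ 0.39386614, -0.13566952, -0.57692621]), 'width': 85.50571754024931}
top 43.97477321542105 250.79687672128 195.64701676366636 -0.056613627206759026 [[ 2.96752216e-03  9.84693777e-01 -1.74268067e-01  1.97897160e+02]
 [-9.99992794e-01  3.33469554e-03  1.81417729e-03 -2.31135249e+01]
 [ 2.36754003e-03  1.74261428e-01  9.84696577e-01  1.93793206e+03]
 [ 0.00000000e+00  0.00000000e+00  0.00000000e+00  1.00000000e+00]]
side 51.841117724694406 254.95086552136527 195.2282060115945 -0.023674826236770048 [[-8.37366930e-01  3.42195783e-01 -4.26284730e-01 -1.00676308e+02]
 [-5.46640323e-01 -5.25602200e-01  6.51864008e-01  9.98284298e+02]
 [-9.91076673e-04  7.78873785e-01  6.27179914e-01  1.04082347e+03]
 [ 0.00000000e+00  0.00000000e+00  0.00000000e+00  1.00000000e+00]]
```

View pics/top0.png

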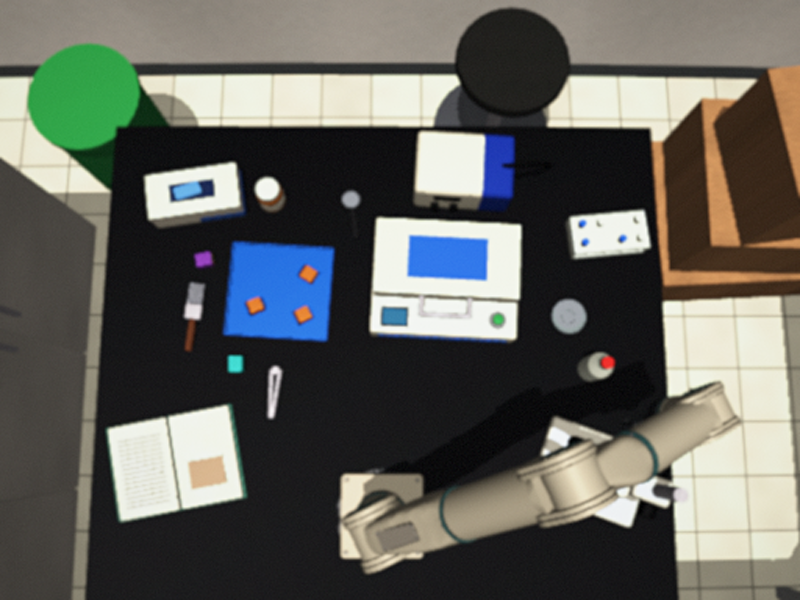

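View pics/side0.png

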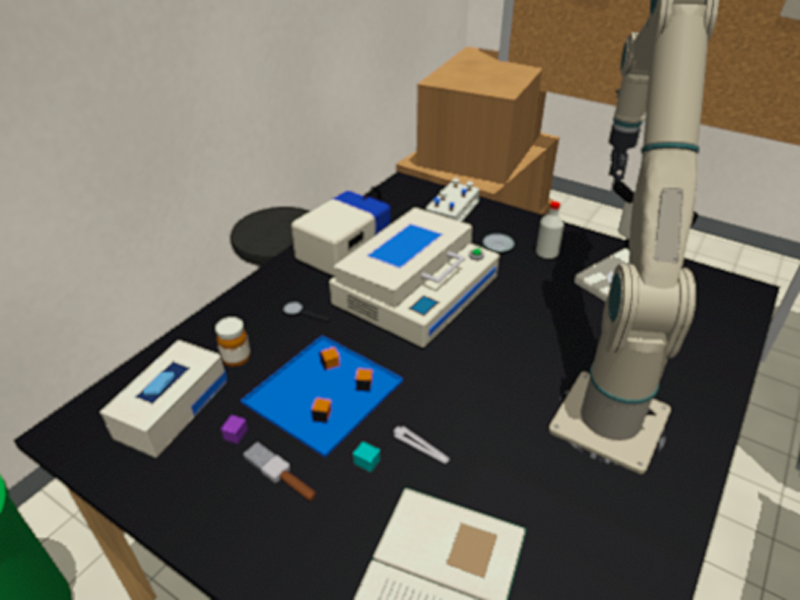

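```bash
cat > cam.py <<'E'
import numpy as np, cv2
from cell import *
class Cam:
    def __init__(s,name):
        d=get_image(name);s.img=d["img"];s.f=192/np.tan(np.radians(d["vfov"])/2)
        s.c=np.array([d["cx"],d["cy"]]);s.k=d["k1"];E=np.array(d["extrinsics"]);s.R=E[:3,:3];s.t=E[:3,3]
    def proj(s,P):
        q=(np.atleast_2d(P)-s.t)@s.R;m=np.c_[q[:,0]/-q[:,2],-q[:,1]/-q[:,2]]
        return m*(1+s.k*(m**2).sum(1,keepdims=True))*s.f+s.c
    def unproj(s,uv,z):
        m=(np.atleast_2d(uv)-s.c)/s.f;n=m.copy()
        for _ in range(10): n=m/(1+s.k*(n**2).sum(1,keepdims=True))
        d=np.c_[n[:,0],-n[:,1],-np.ones(len(n))]@s.R.T
        return s.t+d*((z-s.t[2])/d[:,2])[:,None]
    def crop(s,u0,v0,w,h,size=(400,300)):
        return cv2.resize(s.img[v0:v0+h,u0:u0+w,::-1],size,interpolation=cv2.INTER_CUBIC)
E
python3 - <<'E'
from cam import *
t=Cam("top");s=Cam("side")
a=t.crop(140,150,80,60);b=t.crop(230,135,112,84);c=s.crop(190,210,72,54);d=s.crop(205,130,120,90)
cv2.imwrite("pics/crops1.png",np.vstack([np.hstack([a,b]),np.hstack([c,d])]))
E
```

```text
(no output)
```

View pics/crops1.png

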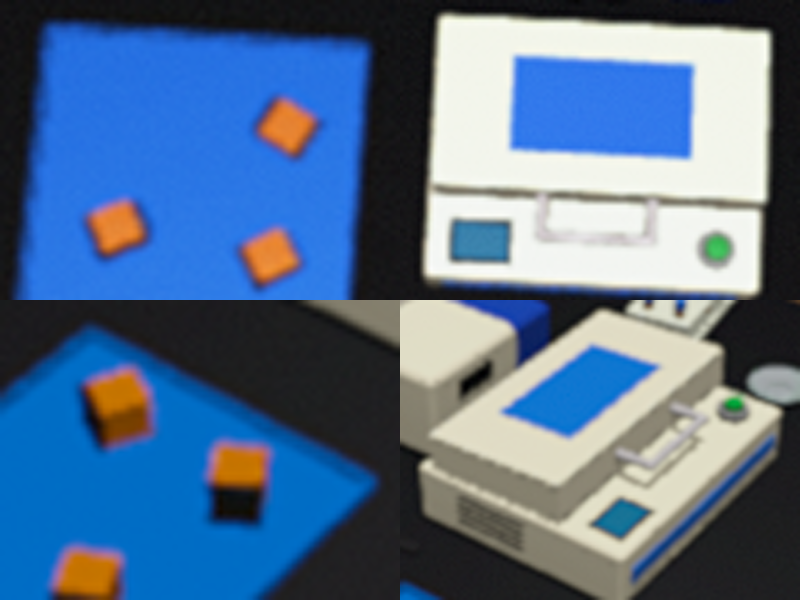

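```bash
cat > fit.py <<'E'
from cam import *
from scipy.optimize import minimize
from itertools import product
S=4
def box(x0,x1,y0,y1,z0,z1): return np.array(list(product((x0,x1),(y0,y1),(z0,z1))),float)
def place(P,x,y,yaw,z=0):
    c,s=np.cos(yaw),np.sin(yaw);return P@np.array([[c,s,0],[-s,c,0],[0,0,1]])+[x,y,z]
def render(cam,polys,win):
    u0,v0,w,h=win;m=np.zeros((h*S,w*S),np.uint8)
    for P in polys:
        q=((cam.proj(P)-[u0,v0]+.5)*S-.5)
        cv2.fillConvexPoly(m,cv2.convexHull(np.round(q*16).astype(np.int32)),255,shift=4)
    m=cv2.GaussianBlur(m.astype(np.float32)/255,(0,0),.7*S)
    return cv2.resize(m,(w,h),interpolation=cv2.INTER_AREA)
def sub(M,win): u0,v0,w,h=win;return M[v0:v0+h,u0:u0+w].astype(np.float32)
def nm(f,x0,step):
    x0=np.array(x0,float);sim=np.vstack([x0]+[x0+np.eye(len(x0))[i]*step[i] for i in range(len(x0))])
    r=minimize(f,x0,method="Nelder-Mead",options=dict(initial_simplex=sim,xatol=1e-3,fatol=1e-7,maxiter=600));return r.x,r.fun
def warmth(cam):   # 1 orange .. 0 blue/black
    I=cam.img.astype(np.float32);return np.clip((I[...,0]-I[...,2])/(I[...,0]+I[...,2]+30)/.6,0,1)
def blocks(t,s):
    I=t.img.astype(int);m=((I[...,0]-I[...,2]>50)&(I[...,0]>120)).astype(np.uint8)
    m[:145]=0;m[225:]=0;m[:,:138]=0;m[:,222:]=0
    n,_,st,ce=cv2.connectedComponentsWithStats(m);out=[]
    for i in range(1,n):
        if st[i,4]<20: continue
        out.append(fitblock(t,s,*t.unproj(ce[i],38)[0,:2]))
    return out
def fitblock(t,s,x,y,cams=None):
    best=None
    for y0 in (-2.2,-1.8,-1.4,-1.0):
        D=[]
        for cam in (t,s):
            c=cam.proj([x,y,20])[0].astype(int);win=(c[0]-14,c[1]-14,28,28);D.append((cam,win,sub(warmth(cam),win),sub(np.clip(1-(cam.img[...,2]-60.)/110,0,1),win)))
        def f(p):
            e=0
            for cam,win,o,fl in D:
                a=render(cam,[place(box(-13,20,-17,17,4,38),p[0],p[1],p[2])],win);b=render(cam,[place(box(-20,20,-17,17,4,38),p[0],p[1],p[2])],win)
                e+=((b-fl)**2).mean()
            return e
        r=nm(f,(x,y,y0),(4,4,.2))
        if best is None or r[1]<best[1]: best=r
    return best
E
cat > m1.py <<'E'
from fit import *
t=Cam("top");s=Cam("side")
for p,e in blocks(t,s): print("block",p.round(2),round(e,5))
I=t.img.astype(np.float32);w=np.clip((I.min(2)-60)/120,0,1);win=(225,130,122,95)
# fill lid's blue panel, display, button, bar shadow
b=(sub(w,win)>.4).astype(np.uint8);b=cv2.morphologyEx(b,cv2.MORPH_CLOSE,np.ones((3,3)))
cn=max(cv2.findContours(b,cv2.RETR_EXTERNAL,cv2.CHAIN_APPROX_NONE)[0],key=cv2.contourArea)
full=cv2.drawContours(np.zeros_like(b),[cn],-1,1,-1);W=np.where((full>0)&(cv2.erode(full,np.ones((3,3)))>0),1,sub(w,win)).astype(np.float32)
W[cv2.dilate(full,np.ones((7,7)))==0]=0
def f(p,ret=0):
    a=p[3];L=box(-190,0,-180,180,0,52);c,sn=np.cos(a),np.sin(a)
    L=np.c_[L[:,0]*c+L[:,2]*sn+110,L[:,1],-L[:,0]*sn+L[:,2]*c+85]
    m=render(t,[place(box(-170,130,-185,185,85,85),*p[:3]),place(L,*p[:3])],win)
    return m if ret else ((m-W)**2).mean()
c=t.unproj([285,180],85)[0]
for fixed in (0,1):
  g=(lambda q:f([*q,0])) if fixed==0 else f
  p,e=nm(g,[c[0],c[1],0]+([.02] if fixed else []),[10,10,.05]+([.03] if fixed else []));print("scanner",p.round(4),e)
Q=[*p[:3]]
def green(cam):
    J=cam.img.astype(int);m=(J[...,1]-np.maximum(J[...,0],J[...,2])>35);m[:, :240]=0;m[:100]=0;m[260:]=0
    v,u=np.nonzero(m);return np.array([u.mean(),v.mean()]),len(u)
for cam in(t,s):
    uv,n=green(cam);print("green",uv,n,cam.unproj(uv,106)[0])
u=[cam.proj(place(np.array([[-126,d,110.] for d in(-60,0,60)]),*Q)).round(1).tolist() for cam in(t,s)];print("bar pred px",u)
v=[]
for cam,wn,nm_ in((t,(225,130,122,95),"t"),(s,(205,130,122,95),"s")):
    im=cam.crop(*wn,size=(400,311));k=400/122
    for P,col in((box(-170,130,-185,185,85,85),(0,0,255)),(box(-80,110,-180,180,137,137),(255,0,255)),(np.array([[-126,-60,110],[-126,60,110.]]),(0,160,0))):
        h=cv2.convexHull(((cam.proj(place(P,*Q))-wn[:2]+.5)*k).astype(np.int32));cv2.polylines(im,[h],True,col,1)
    v.append(im)
o=[]
for cam,wn in((t,(140,150,80,62)),(s,(185,210,80,62))):
    im=cam.crop(*wn,size=(400,310));im=cv2.resize(im,(400,311))
    for p,e in blocks(t,s):
        for P in(box(-20,20,-17,17,38,38),box(-20,-13,-17,17,38,38)):
            h=cv2.convexHull(((cam.proj(place(P,*p))-wn[:2]+.5)*5).astype(np.int32));cv2.polylines(im,[h],True,(0,0,0),1)
    o.append(im)
cv2.imwrite("pics/m1.png",cv2.resize(np.vstack([np.hstack(v),np.hstack(o)]),(770,600)))
E
python3 m1.py
```

```text
block [622.46 196.74  -2.29] 0.19722
block [535.89 334.27  -1.06] 0.02699
block [512.82 207.95  -0.98] 0.10079
scanner [ 6.203751e+02 -1.630324e+02 -4.890000e-02] 0.0025795463006943464
scanner [ 6.200999e+02 -1.628753e+02 -4.920000e-02 -3.130000e-02] 0.002835542429238558
green [318.5 204. ] 38 [ 489.8668671  -291.04314214  106.        ]
green [304.72727273 160.5       ] 22 [ 486.2108372  -284.86547138  106.        ]
bar pred px [[[299.6, 203.4], [284.2, 202.6], [268.8, 201.8]], [[296.0, 167.1], [288.3, 174.0], [280.1, 181.2]]]
```

View pics/m1.png

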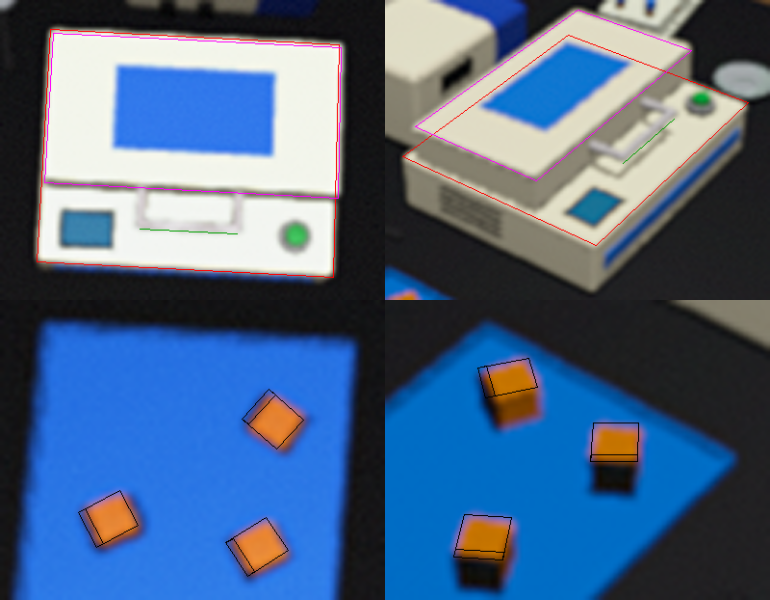

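```bash
cat > plan.py <<'E'
from cell import *
import numpy as np
from scipy.spatial.transform import Rotation as Ro
SC=(620.3,-163.0,-0.049)
def sw(x,y,z=0,SC=SC):
    c,s=np.cos(SC[2]),np.sin(SC[2]);return np.array([SC[0]+c*x-s*y,SC[1]+s*x+c*y,z])
def rot(zdir,ydir):
    z=np.array(zdir,float);z/=np.linalg.norm(z);y=np.array(ydir,float);y-=z*(y@z);y/=np.linalg.norm(y)
    return np.c_[np.cross(y,z),y,z]
def down(psi): return Ro.from_euler("xyz",[np.pi,0,psi]).as_matrix()
def cur():
    s=read_state();return np.array(s["eef_pos"]),Ro.from_euler("xyz",s["tool_rot"]).as_matrix()
def rows(targets,start=None,chain=True):
    "targets: list of (pos,R); each printed as a call from the previous target (chain) or all from start"
    p0,R0=start if start is not None else cur()
    for p,R in targets:
        sh=R0.T@(np.array(p)-p0)/300;tn=Ro.from_matrix(R0.T@R).as_rotvec()/(np.pi/2)
        n=max(np.linalg.norm(np.array(p)-p0)/41.7,np.degrees(np.linalg.norm(tn)*np.pi/2)/7.16)
        print(" ".join(f"{v:.3f}" for v in [*sh,*tn]),"| rows>=%.1f"%n)
        if chain: p0,R0=np.array(p),R
E
cat > m2.py <<'E'
from fit import *
def fit2(t,s,x,y,yaw0):
    D=[]
    for cam in(t,s):
        c=cam.proj([x,y,20])[0].astype(int);win=(c[0]-12,c[1]-12,24,24);D.append((cam,win,sub(warmth(cam),win)))
    def f(p):
        e=0
        for cam,win,o in D:
            A=place(box(-13,20,-17,17,4,38),*p);B=place(box(-20,-13,-17,17,4,38),*p)
            a=render(cam,[A],win);
            if cam is s: b=render(cam,[B],win);a=a*(1-b)
            e+=((a-o)**2).mean()
        return e
    return min((nm(f,(x,y,yaw0+d),(4,4,.15)) for d in(-.3,0,.3)),key=lambda r:r[1])
if __name__=="__main__":
    t=Cam("top");s=Cam("side")
    for a in((622,197,-2.2),(536,334,-1.1),(513,208,-1.0)):
        p,e=fit2(t,s,*a);print(p.round(2),round(e,5))
        for cam in(t,s): q=fit2(cam,cam,*a) if cam is t else None; print("  top only",q[0].round(2),round(q[1],5)) if q else 0
E
python3 m2.py
python3 - <<'E'
from plan import *
b=sw(-125,0);print(b)
R=down(np.pi/2+SC[2])
rows([((b[0]+cur()[0][0])/2*np.array([1,0,0])+np.array([0,-380,260]),R),(np.r_[b[:2],220],R),(np.r_[b[:2],108],R)])
E
```

```text
[624.65 199.76  -2.19] 0.0375
  top only [628.86 201.54  -2.36] 0.02204
[533.98 338.65  -0.99] 0.04839
  top only [534.68 339.38  -1.24] 0.03215
[509.2  212.15  -0.92] 0.03949
  top only [512.25 212.23  -1.06] 0.03011
[ 495.45003248 -156.87745073    0.        ]
0.669 -0.533 -0.049 -0.000 -0.000 -0.726 | rows>=9.1
0.764 0.385 0.133 0.000 0.000 0.000 | rows>=6.2
0.000 -0.000 0.373 0.000 0.000 0.000 | rows>=2.7
```

move_arm(rows="0.669 -0.533 -0.049 0 0 -0.726 -1;0.669 -0.533 -0.049 0 0 -0.726 -1;0.669 -0.533 -0.049 0 0 -0.726 -1;0.669 -0.533 -0.049 0 0 -0.726 -1;0.669 -0.533 -0.049 0 0 -0.726 -1;0.669 -0.533 -0.049 0 0 -0.726 -1;0.669 -0.533 -0.049 0 0 -0.726 -1;0.669 -0.533 -0.049 0 0 -0.726 0;0.669 -0.533 -0.049 0 0 -0.726 0;0.669 -0.533 -0.049 0 0 -0.726 0;0.669 -0.533 -0.049 0 0 -0.726 0;0.669 -0.533 -0.049 0 0 -0.726 0")

```text
clock: 1.4
eef_pos: [368.6, -380.3, 260.0]
tool_rot: [-3.142, 0.0, 1.518]
force: [-1.2, -0.6, -0.5]
width: 42.6
gripper_force: 0.0
```

move_arm(rows="0.764 0.385 0.133 0 0 0 0;0.764 0.385 0.133 0 0 0 0;0.764 0.385 0.133 0 0 0 0;0.764 0.385 0.133 0 0 0 0;0.764 0.385 0.133 0 0 0 0;0.764 0.385 0.133 0 0 0 0;0.764 0.385 0.133 0 0 0 0;0.764 0.385 0.133 0 0 0 0;0.764 0.385 0.133 0 0 0 0")

```text
clock: 2.15
eef_pos: [495.3, -156.7, 219.9]
tool_rot: [-3.141, 0.001, 1.522]
force: [-0.6, -0.7, -0.4]
width: 42.4
gripper_force: 0.0
```

Run:
```python
from fit import *
from plan import *
t=Cam("top");s=Cam("side")
p,R=cur();print(p,R.round(3).tolist(),read_state()["width"])
im=np.hstack([t.crop(230,150,112,84),s.crop(230,110,96,72)])
cv2.imwrite("pics/bar.png",im)
rows([(np.r_[sw(-125,0)[:2],108],down(np.pi/2+SC[2]))])
```

```text
[ 494.59155164 -158.69707031  220.13763643] [[0.052, 0.999, -0.001], [0.999, -0.052, -0.001], [-0.001, -0.001, -1.0]] 42.22414451869756
0.007 0.003 0.374 -0.000 0.001 -0.002 | rows>=2.7
```

View pics/bar.png

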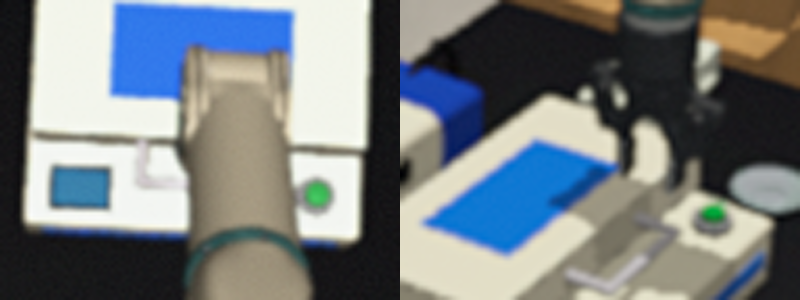

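move_arm(rows="0.005 0.003 0.12 0 0 0 0;0.005 0.003 0.24 0 0 0 0;0.005 0.003 0.3 0 0 0 0;0.005 0.003 0.368 0 0 0 0;0.005 0.003 0.368 0 0 0 0;0.005 0.003 0.368 0 0 0 0;0.005 0.003 0.368 0 0 0 1;0.005 0.003 0.368 0 0 0 1;0.005 0.003 0.368 0 0 0 1;0.005 0.003 0.368 0 0 0 1;0.005 0.003 0.368 0 0 0 1;0.005 0.003 0.368 0 0 0 1")

```text
clock: 3.25
eef_pos: [493.7, -156.1, 110.9]
tool_rot: [-3.137, 0.001, 1.521]
force: [-7.1, -0.1, 6.9]
width: 9.4
gripper_force: 58.5
```

Run:
```python
from fit import *
from plan import *
for i in range(3):
    s=read_state();print(s["eef_pos"],s["force"],s["width"],s["gripper_force"],s["torque"])
t=Cam("top");s=Cam("side")
cv2.imwrite("pics/bar2.png",np.hstack([s.crop(190,80,160,120,(720,540))]))
```

```text
[ 493.69005115 -156.08732692  110.8978196 ] [-7.06473779 -0.14788933  6.87848693] 9.439500905054032 58.52330267429352 [-0.03327944  1.45762322  0.0175377 ]
[ 493.69005115 -156.08732692  110.8978196 ] [-7.06473779 -0.14788933  6.87848693] 9.439500905054032 58.52330267429352 [-0.03327944  1.45762322  0.0175377 ]
[ 493.69005115 -156.08732692  110.8978196 ] [-7.06473779 -0.14788933  6.87848693] 9.439500905054032 58.52330267429352 [-0.03327944  1.45762322  0.0175377 ]
```

View pics/bar2.png

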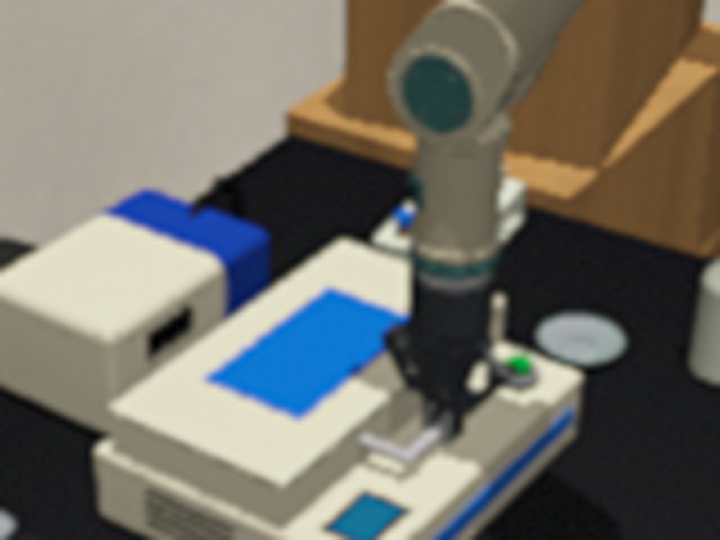

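Run:
```python
import numpy as np
A=.1055;r=237.3
f=lambda a:np.array([-r*np.cos(A+a),r*np.sin(A+a)])
al=np.linspace(.025,1.31,34);al=np.r_[al[:1],al[1:]]
for k in range(0,33,11):
    b=f(al[k]);print(";".join("0 %.3f %.3f 0 0 0 1"%((f(a)-b)[0]/300,-(f(a)-b)[1]/300) for a in al[k+1:k+12]))
```

```text
0 0.005 -0.030 0 0 0 1;0 0.010 -0.061 0 0 0 1;0 0.017 -0.091 0 0 0 1;0 0.025 -0.120 0 0 0 1;0 0.035 -0.150 0 0 0 1;0 0.045 -0.179 0 0 0 1;0 0.057 -0.207 0 0 0 1;0 0.069 -0.235 0 0 0 1;0 0.083 -0.263 0 0 0 1;0 0.098 -0.290 0 0 0 1;0 0.114 -0.316 0 0 0 1
0 0.017 -0.026 0 0 0 1;0 0.035 -0.051 0 0 0 1;0 0.053 -0.075 0 0 0 1;0 0.073 -0.099 0 0 0 1;0 0.094 -0.122 0 0 0 1;0 0.115 -0.144 0 0 0 1;0 0.138 -0.165 0 0 0 1;0 0.161 -0.185 0 0 0 1;0 0.185 -0.205 0 0 0 1;0 0.209 -0.223 0 0 0 1;0 0.235 -0.241 0 0 0 1
0 0.026 -0.016 0 0 0 1;0 0.053 -0.032 0 0 0 1;0 0.080 -0.046 0 0 0 1;0 0.108 -0.060 0 0 0 1;0 0.136 -0.072 0 0 0 1;0 0.165 -0.083 0 0 0 1;0 0.194 -0.093 0 0 0 1;0 0.223 -0.102 0 0 0 1;0 0.253 -0.110 0 0 0 1;0 0.283 -0.116 0 0 0 1;0 0.314 -0.121 0 0 0 1
```

move_arm(rows="0 0.005 -0.030 0 0 0 1;0 0.010 -0.061 0 0 0 1;0 0.017 -0.091 0 0 0 1;0 0.025 -0.120 0 0 0 1;0 0.035 -0.150 0 0 0 1;0 0.045 -0.179 0 0 0 1;0 0.057 -0.207 0 0 0 1;0 0.069 -0.235 0 0 0 1;0 0.083 -0.263 0 0 0 1;0 0.098 -0.290 0 0 0 1;0 0.114 -0.316 0 0 0 1")

```text
clock: 4.27
eef_pos: [522.8, -157.5, 204.1]
tool_rot: [-3.125, 0.001, 1.521]
force: [-15.4, -0.2, 0.6]
width: 9.6
gripper_force: 58.5
```

move_arm(rows="0 0.010 -0.026 0 0 0 1;0 0.023 -0.051 0 0 0 1;0 0.041 -0.075 0 0 0 1;0 0.060 -0.099 0 0 0 1;0 0.080 -0.122 0 0 0 1;0 0.101 -0.144 0 0 0 1;0 0.124 -0.165 0 0 0 1;0 0.147 -0.185 0 0 0 1;0 0.171 -0.205 0 0 0 1;0 0.195 -0.223 0 0 0 1;0 0.221 -0.241 0 0 0 1")

```text
clock: 5.18
eef_pos: [587.0, -160.7, 279.6]
tool_rot: [-3.121, 0.002, 1.52]
force: [-28.1, 1.3, 27.2]
width: 9.4
gripper_force: 59.5
```

Run:
```python
import numpy as np
from scipy.optimize import least_squares
P=np.array([(493.7,110.9),(522.8,204.1),(587.0,279.6)])
r=least_squares(lambda c:np.hypot(*(P-c).T)-237.3,[730,80]);c=r.x;print(c,r.fun)
ang=np.arctan2(P[:,1]-c[1],-(P[:,0]-c[0]))-.1055;print(ang)
from cell import *
print(read_state()["eef_pos"],read_state()["force"])
```

```text
[730.3746286   90.16196865] [ 0.2814508  -0.51085028  0.27746494]
[-0.01810068  0.39649947  0.8174308 ]
[ 586.98351199 -160.71654811  279.62163909] [-28.05079062   1.27561236  27.23194551]
```

Run:
```python
import numpy as np
c=np.array([730.4,89.]);A=.1055;r=237.3;b=np.array([595.2,277.1])
for a in np.linspace(.817,1.30,11):
    d=c+[-r*np.cos(A+a),r*np.sin(A+a)]-b;print("0 %.3f %.3f 0 0 0 1"%(d[0]/300,-d[1]/300),end=";")
```

```text
0 -0.027 -0.004 0 0 0 1;0 0.004 -0.026 0 0 0 1;0 0.036 -0.047 0 0 0 1;0 0.069 -0.066 0 0 0 1;0 0.103 -0.083 0 0 0 1;0 0.138 -0.099 0 0 0 1;0 0.173 -0.114 0 0 0 1;0 0.209 -0.126 0 0 0 1;0 0.246 -0.137 0 0 0 1;0 0.283 -0.146 0 0 0 1;0 0.321 -0.153 0 0 0 1;
```

move_arm(rows="0 -0.015 -0.015 0 0 0 1;0 0.004 -0.026 0 0 0 1;0 0.036 -0.047 0 0 0 1;0 0.069 -0.066 0 0 0 1;0 0.103 -0.083 0 0 0 1;0 0.138 -0.099 0 0 0 1;0 0.173 -0.114 0 0 0 1;0 0.209 -0.126 0 0 0 1;0 0.246 -0.137 0 0 0 1;0 0.283 -0.146 0 0 0 1;0 0.321 -0.153 0 0 0 1;0 0.321 -0.153 0 0 0 1")

```text
clock: 6.18
eef_pos: [695.3, -166.1, 326.9]
tool_rot: [3.135, 0.002, 1.521]
force: [-1.0, -1.7, 8.7]
width: 9.4
gripper_force: 61.5
```

move_arm(rows="0 0 0 0 0 0 0;0 0 0 0 0 0 0;0 0 0 0 0 0 0;0 0 0 0 0 0 0;0 0 -0.05 0 0 0 0;0 0 -0.1 0 0 0 0;0 0 -0.2 0 0 0 0;0 0 -0.3 0 0 0 0;0 0 -0.4 0 0 0 0;0 -0.3 -0.4 0 0 0 -0.3;0 -0.6 -0.4 0 0 0 -0.3;0 -0.6 -0.4 0 0 0 -0.3")

```text
clock: 7.18
eef_pos: [567.3, -158.3, 442.4]
tool_rot: [3.141, -0.001, 1.523]
force: [0.4, 0.2, 0.6]
width: 55.5
gripper_force: 0.0
```

move_arm(rows="0.9 0 0.3 0 0 0 -0.3;0.9 0 0.3 0 0 0 -0.3;0.9 0 0.3 0 0 0 -0.3;0.9 0 0.3 0 0 0 -0.3;0.9 0 0.3 0 0 0 -0.3;0.9 0 0.3 0 0 0 -0.3;0.9 0 0.3 0 0 0 -0.3;0.9 0 0.3 0 0 0 -0.3;0.9 0 0.3 0 0 0 -0.3")

```text
clock: 7.93
eef_pos: [580.4, 113.8, 352.0]
tool_rot: [-3.14, -0.001, 1.527]
force: [0.1, -1.3, -0.0]
width: 55.4
gripper_force: 0.0
```

Run:
```python
from fit import *
from plan import *
t=Cam("top");s=Cam("side")
print(cur()[0],read_state()["qpos"])
np.save("t.npy",t.img);np.save("s.npy",s.img)
a=np.hstack([t.crop(225,125,116,87,(400,300)),s.crop(200,110,120,90,(400,300))]);b=np.hstack([t.crop(150,150,80,60),s.crop(185,210,80,60)])
cv2.imwrite("pics/open.png",np.vstack([a,b]))
```

```text
[581.46500662 109.81254408 352.89095515] [ 2.32182897e-04  4.63687738e-01 -3.67673248e-01  1.52845102e+00
  1.75827688e-01  1.18195579e+00 -4.48349285e-01]
```

View pics/open.png

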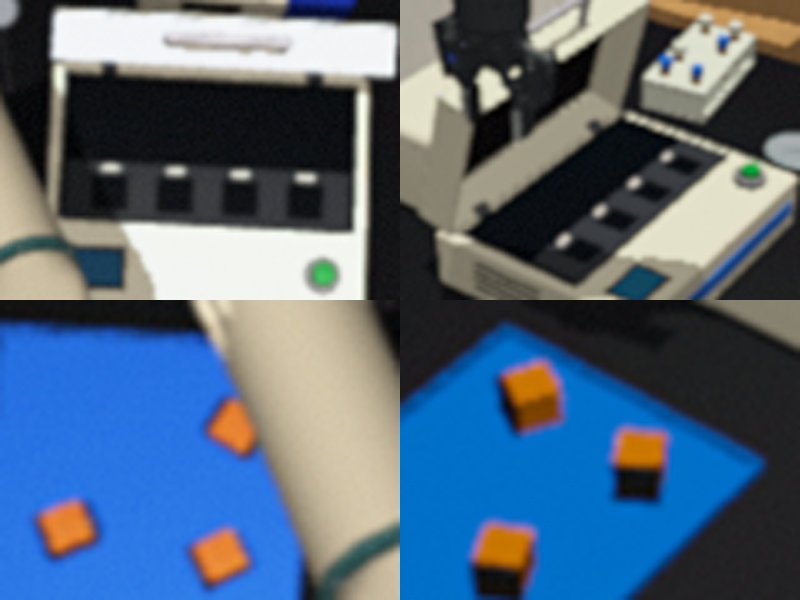

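```bash
cat > car.py <<'E'
from fit import *
from plan import sw
t=Cam("top")
L=t.img.astype(np.float32).mean(2)
samp=lambda P:cv2.remap(L,*[a.astype(np.float32).reshape(-1,1) for a in t.proj(P).T],cv2.INTER_LINEAR).ravel()
xs=np.arange(-110,60,4);print("x",xs)
for y in(37,-37):print(y,samp(np.array([sw(x,y,91) for x in xs])).astype(int))
ys=np.arange(-180,100,4)
for x in(-56,-48,-40):print(x,samp(np.array([sw(x,y,91) for y in ys])).astype(int))
E
python3 car.py
```

```text
x [-110 -106 -102  -98  -94  -90  -86  -82  -78  -74  -70  -66  -62  -58
  -54  -50  -46  -42  -38  -34  -30  -26  -22  -18  -14  -10   -6   -2
    2    6   10   14   18   22   26   30   34   38   42   46   50   54
   58]
37 [242 242 242 242 242 243 243 243 235 184 106  61  51  34  22  19  19  21
  17  19  20  19  32  87 166 205 161  78  26  15  16  18  16  16  17  17
  15  15  15  16  15  15  15]
-37 [242 242 242 242 242 242 243 243 232 181 105  59  49  34  23  20  17  20
  18  18  16  17  33  86 170 205 157  70  26  15  16  17  17  15  15  17
  16  13  16  18  15  14  15]
-56 [230 244 218 125  47  48  58  58  59  59  58  53  42  31  29  27  27  28
  28  28  27  34  43  56  60  61  62  60  60  59  53  42  31  29  29  29
  28  28  28  27  35  47  57  60  61  61  60  61  58  48  36  29  28  28
  27  28  27  26  28  36  49  58  62  62  63  63  61  56  47  35]
-48 [232 245 225 129  49  52  57  57  59  58  57  52  39  24  17  18  17  16
  17  16  19  23  38  53  59  61  62  61  60  57  49  32  21  17  17  19
  19  18  17  18  28  43  54  60  61  61  61  61  58  45  29  20  19  19
  19  19  19  19  18  27  46  59  62  62  62  61  61  56  42  28]
-40 [228 241 206 112  46  48  57  58  58  61  58  52  36  22  19  16  16  18
  16  18  19  23  37  52  58  59  59  60  60  58  50  33  21  18  18  18
  18  17  19  20  28  44  58  61  61  62  62  61  57  47  31  21  16  18
  19  18  18  18  19  30  46  59  62  62  61  61  62  56  44  28]
```

```bash
cat >> car.py <<'E'
print("----")
xs=np.arange(-90,30,2)
for y in(-150,-75,0,75):print(y,list(zip(xs,samp(np.array([sw(x,y,91) for x in xs])).astype(int)))[5:50])
s=Cam("side");L=s.img.astype(np.float32).mean(2)
samp=lambda P:cv2.remap(L,*[a.astype(np.float32).reshape(-1,1) for a in s.proj(P).T],cv2.INTER_LINEAR).ravel()
for y in(-75,0,75):print("side",y,list(zip(xs,samp(np.array([sw(x,y,91) for x in xs])).astype(int)))[5:50])
ys=np.arange(-180,180,4);print("side pockets",list(zip(ys,samp(np.array([sw(-40,y,91) for y in ys])).astype(int))))
E
python3 car.py | sed -n '/----/,$p' | sed 's/np.int64(\([-0-9]*\))/\1/g'
```

```text
----
-150 [(-80, 242), (-78, 235), (-76, 215), (-74, 176), (-72, 135), (-70, 95), (-68, 66), (-66, 60), (-64, 56), (-62, 57), (-60, 59), (-58, 60), (-56, 60), (-54, 58), (-52, 57), (-50, 58), (-48, 59), (-46, 59), (-44, 59), (-42, 59), (-40, 59), (-38, 59), (-36, 59), (-34, 58), (-32, 58), (-30, 58), (-28, 59), (-26, 58), (-24, 58), (-22, 57), (-20, 56), (-18, 58), (-16, 60), (-14, 58), (-12, 57), (-10, 55), (-8, 54), (-6, 48), (-4, 41), (-2, 33), (0, 26), (2, 21), (4, 17), (6, 16), (8, 16)]
-75 [(-80, 243), (-78, 237), (-76, 221), (-74, 180), (-72, 139), (-70, 99), (-68, 69), (-66, 62), (-64, 56), (-62, 57), (-60, 58), (-58, 59), (-56, 60), (-54, 59), (-52, 59), (-50, 60), (-48, 60), (-46, 59), (-44, 58), (-42, 59), (-40, 59), (-38, 60), (-36, 60), (-34, 60), (-32, 61), (-30, 60), (-28, 60), (-26, 60), (-24, 60), (-22, 58), (-20, 57), (-18, 57), (-16, 58), (-14, 58), (-12, 59), (-10, 56), (-8, 52), (-6, 47), (-4, 42), (-2, 34), (0, 25), (2, 21), (4, 18), (6, 18), (8, 19)]
0 [(-80, 243), (-78, 237), (-76, 221), (-74, 179), (-72, 137), (-70, 96), (-68, 65), (-66, 61), (-64, 58), (-62,
[... 2646 characters left out ...]
47), (-84, 55), (-80, 61), (-76, 62), (-72, 62), (-68, 62), (-64, 62), (-60, 61), (-56, 55), (-52, 45), (-48, 33), (-44, 22), (-40, 14), (-36, 12), (-32, 10), (-28, 12), (-24, 16), (-20, 24), (-16, 37), (-12, 50), (-8, 58), (-4, 62), (0, 62), (4, 61), (8, 62), (12, 62), (16, 58), (20, 51), (24, 39), (28, 27), (32, 16), (36, 14), (40, 14), (44, 13), (48, 12), (52, 15), (56, 21), (60, 37), (64, 51), (68, 59), (72, 62), (76, 62), (80, 62), (84, 62), (88, 61), (92, 57), (96, 50), (100, 37), (104, 23), (108, 14), (112, 13), (116, 11), (120, 10), (124, 10), (128, 11), (132, 16), (136, 24), (140, 32), (144, 37), (148, 38), (152, 37), (156, 36), (160, 36), (164, 33), (168, 27), (172, 36), (176, 65)]
```

```bash
cat > blk.py <<'E'
from fit import *
def find(t):
    W=warmth(t);W[:145]=0;W[230:]=0;W[:,:138]=0;W[:,225:]=0
    k=8;U=cv2.resize(W,None,fx=k,fy=k,interpolation=cv2.INTER_CUBIC);out=[]
    for c in cv2.findContours((U>.5).astype(np.uint8),cv2.RETR_EXTERNAL,cv2.CHAIN_APPROX_NONE)[0]:
        if cv2.contourArea(c)<20*k*k: continue
        P=t.unproj((c[:,0].astype(float)+.5)/k-.5,38)[:,:2]
        if not(350<P[:,0].mean()<750): continue
        (x,y),(w,h),a=cv2.minAreaRect(P.astype(np.float32));M=cv2.moments(P.astype(np.float32).reshape(-1,1,2))
        cx,cy=M["m10"]/M["m00"],M["m01"]/M["m00"];cand=np.radians(a)+np.arange(-4,5)*np.pi/2
        out.append((cx,cy,w,h,[round(v,2) for v in cand if -2.7<v<-.4]))
    return out
E
cat > seq.py <<'E'
from plan import *
d,u=9,6.5
def pick(bx,by,th):
    h=np.array([np.cos(th),np.sin(th),0]);z=(h-[0,0,1])/2**.5
    R=rot(z,[-h[1],h[0],0]);G=np.array([bx,by,21+u])-d*h
    return G+5*z,R
def place(py,up=0,px=-38.5):
    c,s=np.cos(SC[2]),np.sin(SC[2]);x=np.array([c,s,0]);z=(x-[0,0,1])/2**.5
    R=rot(z,[s,-c,0]);G=sw(px,py,105+d+up)-u*x
    return G+5*z,R
back=lambda T,m:(T[0]-m*T[1][:,2],T[1])
up=lambda T,m:(T[0]+[0,0,m],T[1])
E
python3 - <<'E'
from blk import *
t=Cam("top")
for r in find(t): print([np.round(v,1) for v in r[:4]],r[4])
from seq import *
P=pick(512.3,212.2,-1.06);print(P)
rows([up(P,200),back(P,70),P])
E
```

```text
[np.float64(511.2), np.float64(205.4), np.float64(32.1), np.float64(34.3)] [np.float64(-2.66), np.float64(-1.09)]
[np.float64(534.4), np.float64(330.5), np.float64(33.5), np.float64(36.0)] [np.float64(-1.16)]
[np.float64(619.7), np.float64(194.3), np.float64(37.4), np.float64(34.7)] [np.float64(-2.11), np.float64(-0.54)]
(array([509.62857508, 216.96695696,  23.96446609]), array([[-3.45684764e-01,  8.72355482e-01,  3.45684764e-01],
       [ 6.16848477e-01,  4.88872082e-01, -6.16848477e-01],
       [-7.07106781e-01,  6.23654859e-18, -7.07106781e-01]]))
0.347 -0.258 0.430 -0.140 -0.486 -0.339 | rows>=7.7
0.471 -0.000 0.238 0.000 0.000 0.000 | rows>=3.8
-0.000 0.000 0.233 0.000 0.000 0.000 | rows>=1.7
```

Run:
```python
from seq import *
P=pick(510.5,210,-1.08)
rows([up(P,200),back(P,70),P])
```

```text
0.339 -0.264 0.430 -0.135 -0.487 -0.327 | rows>=7.6
0.471 0.000 0.238 0.000 0.000 0.000 | rows>=3.8
-0.000 -0.000 0.233 0.000 0.000 0.000 | rows>=1.7
```

move_arm(rows="0.339 -0.264 0.430 -0.135 -0.487 -0.327 -0.3;0.339 -0.264 0.430 -0.135 -0.487 -0.327 -0.3;0.339 -0.264 0.430 -0.135 -0.487 -0.327 -0.3;0.339 -0.264 0.430 -0.135 -0.487 -0.327 -0.3;0.339 -0.264 0.430 -0.135 -0.487 -0.327 -0.3;0.339 -0.264 0.430 -0.135 -0.487 -0.327 -0.3;0.339 -0.264 0.430 -0.135 -0.487 -0.327 -0.3;0.339 -0.264 0.430 -0.135 -0.487 -0.327 -0.3;0.339 -0.264 0.430 -0.135 -0.487 -0.327 -0.3;0.339 -0.264 0.430 -0.135 -0.487 -0.327 -0.3;0.339 -0.264 0.430 -0.135 -0.487 -0.327 -0.3;0.339 -0.264 0.430 -0.135 -0.487 -0.327 -0.3")

```text
clock: 9.23
eef_pos: [508.2, 214.9, 224.8]
tool_rot: [3.139, 0.784, 2.058]
force: [-0.2, -0.1, 0.2]
width: 55.5
gripper_force: 0.0
```

Run:
```python
from seq import *
from blk import *
P=pick(510.5,210,-1.08);T=up(P,200)
s=read_state();print(s["eef_pos"],T[0],s["qpos"].round(2));p,R=cur();print(Ro.from_matrix(R.T@T[1]).magnitude())
t=Cam("top")
for r in find(t): print([np.round(v,1) for v in r[:4]],r[4])
rows([back(P,70),P])
```

```text
[508.20052874 214.92366263 224.75295686] [507.92444213 214.81942853 223.96446609] [-0.75  0.69 -0.19  1.82  0.89  1.23 -1.  ]
0.003197198826655767
[np.float64(510.8), np.float64(202.7), np.float64(33.0), np.float64(33.8)] [np.float64(-1.19)]
[np.float64(619.3), np.float64(194.0), np.float64(36.7), np.float64(31.8)] [np.float64(-2.12), np.float64(-0.55)]
0.473 -0.002 0.241 0.000 -0.001 -0.002 | rows>=3.8
-0.000 -0.000 0.233 0.000 0.000 0.000 | rows>=1.7
```

move_arm(rows="0.473 0 0.241 0 0 0 -0.3;0.473 0 0.241 0 0 0 -0.3;0.473 0 0.241 0 0 0 -0.3;0.473 0 0.241 0 0 0 -0.3;0.473 0 0.241 0 0 0 -0.3;0.473 0 0.3 0 0 0 -0.3;0.473 0 0.36 0 0 0 -0.3;0.473 0 0.42 0 0 0 -0.3;0.473 0 0.474 0 0 0 -0.3;0.473 0 0.474 0 0 0 -0.3;0.473 0 0.474 0 0 0 -0.3")

```text
clock: 10.2
eef_pos: [507.9, 215.1, 24.1]
tool_rot: [3.141, 0.785, 2.061]
force: [0.8, 1.2, 0.2]
width: 55.2
gripper_force: 0.0
```

move_arm(rows="0 0 0 0 0 0 1;0 0 0 0 0 0 1;0 0 0 0 0 0 1;0 0 0 0 0 0 1;0 0 0 0 0 0 1;0 0 0 0 0 0 1")

```text
clock: 10.7
eef_pos: [507.2, 217.8, 23.9]
tool_rot: [3.139, 0.784, 2.064]
force: [-2.0, 2.9, 6.0]
width: 33.1
gripper_force: 60.1
```

Run:
```python
from seq import *
from cam import *
s=read_state();print(s["eef_pos"],s["width"],s["gripper_force"],s["force"])
d=Cam("side");cv2.imwrite("pics/grasp.png",d.crop(170,190,112,84,(600,450)))
p,R=cur()
D=down(-.049)
A=(np.array([520,100,300]),down(1.0))
T=place(37.5,80)
rows([(p+[0,0,150],R),A,(T[0]+[-30,0,60],D),T,place(37.5,3)])
```

```text
[507.18838366 217.80338046  23.94799382] 33.105032105299514 60.14080882072449 [-1.98659008  2.9125009   5.9853892 ]
-0.353 0.001 -0.354 0.000 0.000 0.000 | rows>=3.6
-0.556 -0.148 -0.039 0.266 0.450 0.641 | rows>=10.4
-0.572 0.489 0.165 0.000 -0.000 0.668 | rows>=8.4
0.100 -0.005 0.200 0.000 0.500 0.000 | rows>=6.3
-0.181 -0.000 0.181 0.000 0.000 0.000 | rows>=1.8
```

View pics/grasp.png

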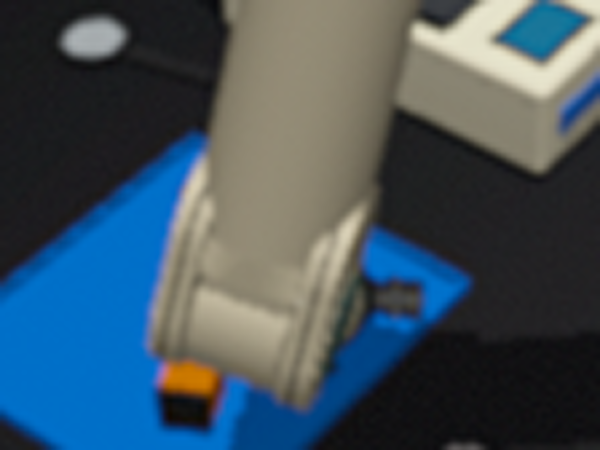

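move_arm(rows="-0.1 0 -0.1 0 0 0 1;-0.2 0 -0.2 0 0 0 1;-0.3 0 -0.3 0 0 0 1;-0.353 0 -0.354 0 0 0 1;-0.353 0 -0.354 0 0 0 1;-0.353 0 -0.354 0 0 0 1")

```text
clock: 11.25
eef_pos: [507.3, 217.4, 174.2]
tool_rot: [3.137, 0.783, 2.061]
force: [0.3, -0.4, -1.8]
width: 33.1
gripper_force: 59.7
```

move_arm(rows="-0.556 -0.148 -0.039 0.266 0.450 0.641 1;-0.556 -0.148 -0.039 0.266 0.450 0.641 1;-0.556 -0.148 -0.039 0.266 0.450 0.641 1;-0.556 -0.148 -0.039 0.266 0.450 0.641 1;-0.556 -0.148 -0.039 0.266 0.450 0.641 1;-0.556 -0.148 -0.039 0.266 0.450 0.641 1;-0.556 -0.148 -0.039 0.266 0.450 0.641 1;-0.556 -0.148 -0.039 0.266 0.450 0.641 1;-0.556 -0.148 -0.039 0.266 0.450 0.641 1;-0.556 -0.148 -0.039 0.266 0.450 0.641 1;-0.556 -0.148 -0.039 0.266 0.450 0.641 1;-0.556 -0.148 -0.039 0.266 0.450 0.641 1")

```text
clock: 12.25
eef_pos: [519.5, 95.9, 297.4]
tool_rot: [-3.139, 0.004, 0.994]
force: [-0.6, -0.4, -0.1]
width: 33.1
gripper_force: 59.6
```

move_arm(rows="-0.572 0.489 0.165 0 0 0.668 1;-0.572 0.489 0.165 0 0 0.668 1;-0.572 0.489 0.165 0 0 0.668 1;-0.572 0.489 0.165 0 0 0.668 1;-0.572 0.489 0.165 0 0 0.668 1;-0.572 0.489 0.165 0 0 0.668 1;-0.572 0.489 0.165 0 0 0.668 1;-0.572 0.489 0.165 0 0 0.668 1;-0.572 0.489 0.165 0 0 0.668 1;-0.572 0.489 0.165 0 0 0.668 1;-0.572 0.489 0.165 0 0 0.668 1")

```text
clock: 13.17
eef_pos: [550.2, -123.8, 248.5]
tool_rot: [3.141, 0.004, -0.046]
force: [-0.2, -0.0, 0.1]
width: 32.8
gripper_force: 59.7
```

move_arm(rows="0 0 0 0 0.5 0 1;0 0 0 0 0.5 0 1;0 0 0 0 0.5 0 1;0 0 0 0 0.5 0 1;0 0 0 0 0.5 0 1;0 0 0 0 0.5 0 1;0 0 0 0 0.5 0 1;0 0 0 0 0.5 0 1")

```text
clock: 13.83
eef_pos: [556.9, -126.5, 272.9]
tool_rot: [-3.097, -0.541, -0.041]
force: [0.2, 1.0, -0.8]
width: 32.9
gripper_force: 59.7
```

Run:
```python
from seq import *
from cam import *
s=read_state();print(s["eef_pos"],s["width"],s["gripper_force"],s["force"],s["qpos"].round(2))
d=Cam("side");t=Cam("top");cv2.imwrite("pics/hold.png",np.hstack([d.crop(200,90,128,96),t.crop(225,125,116,87)]))
T=place(37.5,60)
rows([T,place(37.5,3)])
from blk import find
for r in find(t): print([np.round(v,1) for v in r[:4]],r[4])
```

```text
[ 556.86979642 -126.46979874  272.86625033] 32.94720180838837 59.728031158447266 [ 0.22838815  0.97773226 -0.78599249] [ 0.17  0.32  0.13  2.18 -1.06  0.24 -0.33]
-0.114 -0.009 0.340 -0.028 0.154 -0.003 | rows>=2.6
-0.134 -0.000 0.134 0.000 0.000 0.000 | rows>=1.4
[np.float64(534.4), np.float64(330.5), np.float64(33.7), np.float64(36.0)] [np.float64(-1.16)]
[np.float64(619.4), np.float64(194.0), np.float64(36.7), np.float64(31.7)] [np.float64(-2.13), np.float64(-0.56)]
```

View pics/hold.png

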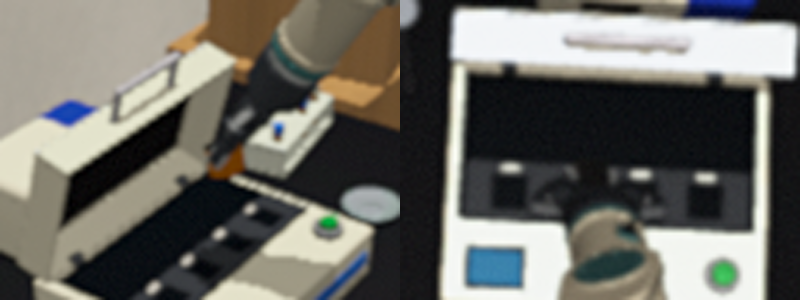

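```bash
cat >> seq.py <<'E'
PX=-38.5
def place(py,up=0,px=PX):
    c,s=np.cos(SC[2]),np.sin(SC[2]);x=np.array([c,s,0]);y=np.array([-s,c,0]);z=(y-[0,0,1])/2**.5
    R=rot(z,x);G=sw(px,py,105+d+up)-u*y
    return G+5*z,R
E
python3 - <<'E'
from seq import *
T=place(112.5,70);print(T)
rows([(np.array([540,-110,260]),down(-.049)),(np.array([560,-90,260]),down(1.522)),T,place(112.5,4)])
E
```

```text
(array([587.21130363, -51.71019202, 180.46446609]), array([[ 3.46343689e-02,  9.98799740e-01,  3.46343689e-02],
       [ 7.06258069e-01, -4.89803942e-02,  7.06258069e-01],
       [ 7.07106781e-01,  4.80754837e-18, -7.07106781e-01]]))
-0.077 -0.062 0.015 -0.027 -0.346 0.009 | rows>=4.4
0.063 -0.070 -0.000 -0.000 0.000 -1.000 | rows>=12.6
0.132 0.084 0.265 -0.000 0.500 0.000 | rows>=6.3
-0.156 -0.000 0.156 0.000 0.000 0.000 | rows>=1.6
```

move_arm(rows="-0.077 -0.062 0.015 -0.027 -0.346 0.009 1;-0.077 -0.062 0.015 -0.027 -0.346 0.009 1;-0.077 -0.062 0.015 -0.027 -0.346 0.009 1;-0.077 -0.062 0.015 -0.027 -0.346 0.009 1;-0.077 -0.062 0.015 -0.027 -0.346 0.009 1;-0.077 -0.062 0.015 -0.027 -0.346 0.009 1;-0.077 -0.062 0.015 -0.027 -0.346 0.009 1;-0.077 -0.062 0.015 -0.027 -0.346 0.009 1")

```text
clock: 14.6
eef_pos: [539.2, -109.2, 258.3]
tool_rot: [-3.141, 0.003, -0.048]
force: [-1.8, 0.3, -0.5]
width: 33.3
gripper_force: 59.8
```

move_arm(rows="0.063 -0.07 0 0 0 -0.5 1;0.063 -0.07 0 0 0 -0.5 1;0.063 -0.07 0 0 0 -0.5 1;0.063 -0.07 0 0 0 -0.5 1;0.063 -0.07 0 0 0 -0.5 1;0.063 -0.07 0 0 0 -0.5 1;0.063 -0.07 0 0 0 -0.5 1;0.063 -0.07 0 0 0 -1 1;0.063 -0.07 0 0 0 -1 1;0.063 -0.07 0 0 0 -1 1;0.063 -0.07 0 0 0 -1 1;0.063 -0.07 0 0 0 -1 1")

```text
clock: 15.6
eef_pos: [558.3, -89.9, 259.8]
tool_rot: [-3.141, -0.001, 1.366]
force: [0.2, 0.4, 0.4]
width: 33.2
gripper_force: 59.8
```

Run:
```python
from seq import *
s=read_state();print(s["eef_pos"],s["tool_rot"],s["width"],s["qpos"].round(2))
rows([place(112.5,70),place(112.5,4)])
```

```text
[558.33839308 -89.90528048 259.79387256] [-3.14101747e+00 -1.46178053e-03  1.36648338e+00] 33.17258983361631 [-0.07  0.5   0.27  1.75 -0.16  0.92  0.07]
0.144 0.069 0.265 0.039 0.498 -0.094 | rows>=6.4
-0.156 -0.000 0.156 0.000 0.000 0.000 | rows>=1.6
```

move_arm(rows="0 0 0 0 0 0 1;0 0 0 0 0 0 1;0 0 0 0 0 0 1")

```text
clock: 15.85
eef_pos: [559.4, -89.5, 259.6]
tool_rot: [-3.141, -0.002, 1.358]
force: [0.8, -0.5, 0.1]
width: 32.9
gripper_force: 59.8
```

Run:
```python
from seq import *
s=read_state();print(s["eef_pos"],s["tool_rot"],s["width"],s["qpos"].round(2))
rows([place(112.5,70),place(112.5,4)])
```

```text
[559.36450278 -89.52561598 259.63590212] [-3.14058336e+00 -1.65316076e-03  1.35801383e+00] 32.85903227793763 [-0.07  0.5   0.27  1.74 -0.17  0.92  0.06]
0.142 0.064 0.264 0.040 0.498 -0.099 | rows>=6.4
-0.156 -0.000 0.156 0.000 0.000 0.000 | rows>=1.6
```

So a call's base is the limited pose actually commanded. Tilting now above the pocket.

move_arm(rows="0.142 0.064 0.2 0.040 0.498 -0.099 1;0.142 0.064 0.2 0.040 0.498 -0.099 1;0.142 0.064 0.2 0.040 0.498 -0.099 1;0.142 0.064 0.2 0.040 0.498 -0.099 1;0.142 0.064 0.2 0.040 0.498 -0.099 1;0.142 0.064 0.264 0.040 0.498 -0.099 1;0.142 0.064 0.264 0.040 0.498 -0.099 1;0.142 0.064 0.264 0.040 0.498 -0.099 1;0.142 0.064 0.264 0.040 0.498 -0.099 1;0.142 0.064 0.264 0.040 0.498 -0.099 1")

```text
clock: 16.68
eef_pos: [588.3, -49.8, 181.3]
tool_rot: [3.14, -0.785, 1.528]
force: [0.2, 0.6, -0.4]
width: 33.0
gripper_force: 59.8
```

Run:
```python
from seq import *
from cam import *
s=read_state();print(s["eef_pos"],s["width"],s["qpos"].round(2))
T=place(112.5,70);p,R=cur();print(T[0],Ro.from_matrix(R.T@T[1]).as_rotvec())
d=Cam("side");t=Cam("top");cv2.imwrite("pics/hold2.png",np.hstack([d.crop(200,100,112,84),t.crop(225,125,116,87)]))
rows([place(112.5,25),place(112.5,0)])
```

```text
[588.25722373 -49.79448307 181.26352708] 33.04756953403296 [ 0.54  0.82 -0.2   1.65 -0.68  1.08  0.78]
[587.21130363 -51.71019202 180.46446609] [-0.00270639  0.00085848  0.00414977]
-0.115 -0.004 0.104 -0.002 0.001 0.004 | rows>=1.1
-0.059 -0.000 0.059 0.000 0.000 0.000 | rows>=0.6
```

View pics/hold2.png

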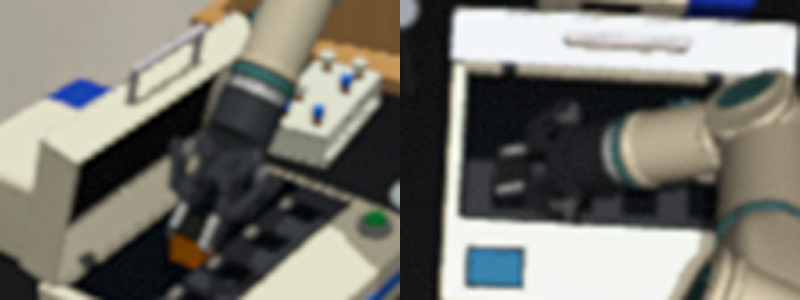

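move_arm(rows="-0.05 -0.002 0.05 0 0 0 1;-0.1 -0.003 0.09 0 0 0 1;-0.13 -0.003 0.12 0 0 0 1;-0.145 -0.003 0.134 0 0 0 1;-0.15 -0.003 0.139 0 0 0 1;-0.15 -0.003 0.139 0 0 0 1")

```text
clock: 17.28
eef_pos: [587.0, -52.8, 119.2]
tool_rot: [3.141, -0.786, 1.527]
force: [-0.1, -0.2, 0.2]
width: 33.1
gripper_force: 59.8
```

move_arm(rows="0 0 0 0 0 0 1")

```text
clock: 17.37
eef_pos: [587.3, -52.9, 119.8]
tool_rot: [3.14, -0.786, 1.528]
force: [-0.0, 1.5, -0.4]
width: 32.9
gripper_force: 59.8
```

move_arm(rows="0 0 0 0 0 0 1")

```text
clock: 17.45
eef_pos: [587.3, -53.0, 119.9]
tool_rot: [3.139, -0.786, 1.528]
force: [0.7, 1.7, -0.9]
width: 32.9
gripper_force: 59.8
```

Run:
```python
from seq import *
T=place(112.5,10);p,R=cur();print(T[0],p,Ro.from_matrix(R.T@T[1]).as_rotvec())
```

```text
[587.21130363 -51.71019202 120.46446609] [587.26475193 -53.00316613 119.86091205] [-0.0020991  -0.000472    0.00419024]
```

move_arm(rows="0 0 0.005 0 0 0 1;-0.003 0 0.008 0 0 0 1;-0.006 0 0.011 0 0 0 1;-0.009 0 0.014 0 0 0 1;-0.012 0 0.017 0 0 0 1;-0.014 0 0.019 0 0 0 1;-0.014 0 0.019 0 0 0 1")

```text
clock: 18.03
eef_pos: [586.9, -52.5, 114.0]
tool_rot: [3.14, -0.788, 1.527]
force: [-2.9, -3.3, 11.3]
width: 33.0
gripper_force: 61.4
```

move_arm(rows="-0.0024 0 0.0024 0 0 0 1;-0.0048 0 0.0048 0 0 0 1;-0.0048 0 0.0048 0 0 0 1")

```text
clock: 18.28
eef_pos: [586.9, -52.5, 114.0]
tool_rot: [3.139, -0.79, 1.528]
force: [-6.3, -7.9, 22.2]
width: 33.3
gripper_force: 62.6
```

move_arm(rows="-0.0025 -0.0025 -0.0025 0 0 0 1;-0.005 -0.005 -0.005 0 0 0 1;-0.005 -0.005 -0.005 0 0 0 1;-0.005 -0.005 -0.005 0 0 0 1")

```text
clock: 18.62
eef_pos: [586.8, -52.6, 114.0]
tool_rot: [3.136, -0.792, 1.53]
force: [-0.2, -2.7, 17.0]
width: 32.9
gripper_force: 61.5
```

move_arm(rows="0.0035 0 -0.0035 0 0 0 1;0.007 0 -0.007 0 0 0 1;0.007 0 -0.007 0 0 0 1")

```text
clock: 18.87
eef_pos: [586.2, -52.9, 114.1]
tool_rot: [3.139, -0.788, 1.528]
force: [2.8, 2.8, 5.0]
width: 33.3
gripper_force: 60.6
```

Run:
```python
from seq import *
from fit import *
import fit
s=Cam("side");t=Cam("top")
# seated vs 4mm high: overlay block hulls
wn=(225,130,56,42);k=800/56
im=s.crop(*wn,size=(800,600))
for up_,col in((0,(0,255,0)),(5,(255,0,255))):
    P=np.array([sw(PX+a,112.5+b,85+up_+c) for a in(-17,17) for b in(-17,17) for c in(0,33,40)])
    q=((s.proj(P)-wn[:2]+.5)*k)
    cv2.polylines(im,[cv2.convexHull(q.astype(np.int32))],True,col,1)
    for i in (0,3,6,9):pass
    idx=[1,4,10,7];cv2.polylines(im,[q[idx].astype(np.int32)],True,col,1)
cv2.imwrite("pics/seat.png",im);print(s.proj([sw(PX,112.5,125)]))
```

```text
[[254.21761561 176.76527904]]
```

View pics/seat.png

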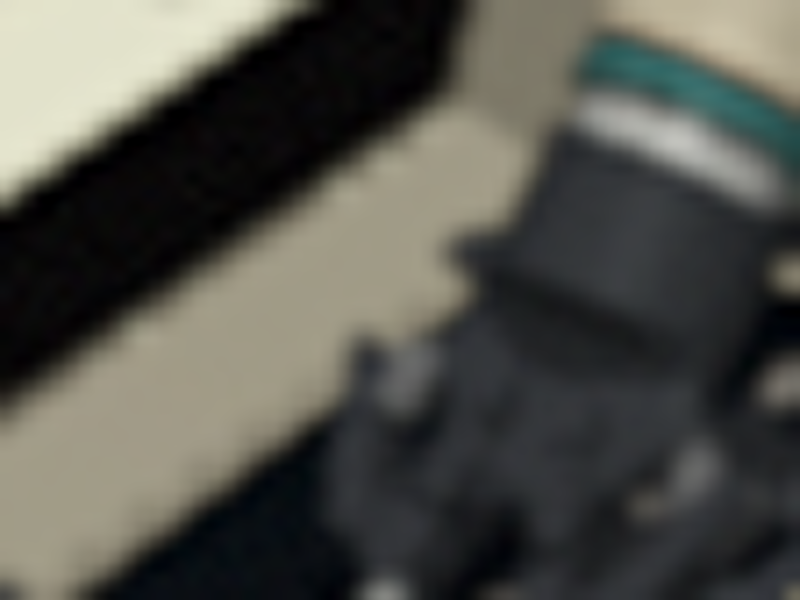

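```bash
cat > face.py <<'E'
import sys
from seq import *
from fit import *
def prof(s,py,y2=17):
    W=s.img.astype(int)
    zs=np.arange(84,134,2)
    for x in(-8,0,8):
        q=s.proj(np.array([sw(PX+x,py+y2,z) for z in zs])).astype(np.float32)
        v=cv2.remap(s.img,q[:,:1].copy(),q[:,1:].copy(),cv2.INTER_LINEAR)[:,0]
        print(x," ".join(f"{z}:{int(a[0])},{int(a[2])}" for z,a in zip(zs,v)))
if __name__=="__main__": prof(Cam("side"),float(sys.argv[1]))
E
python3 face.py 112.5
```

```text
-8 84:72,46 86:82,35 88:92,24 90:98,15 92:104,7 94:109,0 96:110,0 98:111,0 100:111,0 102:111,0 104:112,0 106:112,0 108:113,0 110:112,0 112:110,0 114:105,0 116:95,1 118:84,1 120:68,7 122:53,13 124:41,18 126:34,22 128:27,26 130:28,27 132:28,28
0 84:69,46 86:79,36 88:90,24 90:101,12 92:105,7 94:109,2 96:111,0 98:111,0 100:111,0 102:111,0 104:111,0 106:111,0 108:112,0 110:111,0 112:108,0 114:105,0 116:95,2 118:82,4 120:69,8 122:56,14 124:42,21 126:35,23 128:29,24 130:27,27 132:31,31
8 84:79,47 86:91,38 88:97,25 90:102,12 92:105,3 94:106,2 96:107,0 98:108,1 100:109,2 102:109,4 104:110,8 106:111,11 108:111,8 110:110,5 112:107,3 114:101,2 116:95,1 118:82,7 120:68,15 122:59,23 124:53,33 126:49,44 128:62,59 130:77,76 132:91,89
```

move_arm(rows="0.003 0.007 -0.003 0 0 0 1;0.003 0.013 -0.003 0 0 0 1;0.003 0.017 -0.003 0 0 0 1;0.003 0.017 -0.003 0 0 0 1")

```text
clock: 19.35
eef_pos: [586.6, -52.9, 114.2]
tool_rot: [-3.132, -0.79, 1.524]
force: [-6.9, 2.9, 6.9]
width: 32.9
gripper_force: 61.0
```

move_arm(rows="0 -0.01 0 0 0 0 1;0 -0.02 0 0 0 0 1;0 -0.03 0 0 0 0 1;0 -0.034 0 0 0 0 1;0 -0.034 0 0 0 0 1")

```text
clock: 19.77
eef_pos: [582.3, -52.9, 114.3]
tool_rot: [3.137, -0.787, 1.527]
force: [6.1, 6.5, -0.9]
width: 32.9
gripper_force: 61.0
```

move_arm(rows="0 0.005 0 0 0 0 1;0 0.009 0 0 0 0 1;-0.003 0.009 0.003 0 0 0 1;-0.006 0.009 0.006 0 0 0 1;-0.009 0.009 0.009 0 0 0 1;-0.009 0.009 0.009 0 0 0 1")

```text
clock: 20.27
eef_pos: [582.5, -52.8, 114.0]
tool_rot: [3.141, -0.792, 1.528]
force: [-4.4, -0.5, 21.1]
width: 32.9
gripper_force: 63.9
```

move_arm(rows="0.008 0 -0.008 0 0 0 1;0.008 0 -0.008 0 0 0 1;0.008 0 -0.008 0 0 0 0.1;0.008 0 -0.008 0 0 0 -0.1;0.008 0 -0.008 0 0 0 -0.1;0.008 0 -0.008 0 0 0 -0.1")

```text
clock: 20.77
eef_pos: [582.6, -55.5, 112.9]
tool_rot: [-3.141, -0.784, 1.524]
force: [-0.5, 0.4, -0.3]
width: 46.9
gripper_force: 0.0
```

move_arm(rows="0 0 -0.05 0 0 0 -0.1;0 0 -0.1 0 0 0 -0.1;0 0 -0.2 0 0 0 -0.1;-0.1 0 -0.3 0 0 0 -0.1;0.0 0 -0.5 0 0 0 -0.1;0.3 0 -0.8 0 0 0 -0.1;0.3 0 -0.8 0 0 0 -0.1;0.3 0 -0.8 0 0 0 -0.1")

```text
clock: 21.43
eef_pos: [577.6, -159.9, 321.5]
tool_rot: [-3.14, -0.785, 1.523]
force: [0.6, -0.9, 0.4]
width: 47.0
gripper_force: 0.0
```

Run:
```python
from seq import *
from fit import *
from blk import find
import face
s=Cam("side");t=Cam("top")
print(cur()[0],read_state()["qpos"].round(2))
face.prof(s,112.5)
im=np.hstack([s.crop(226,140,60,45),t.crop(236,165,60,45)]);cv2.imwrite("pics/rel.png",im)
for r in find(t): print([np.round(v,1) for v in r[:4]],r[4])
# black top + orange in top view
W=t.img[:,:,:].astype(int)
```

```text
[ 580.69896494 -160.54704109  327.00430992] [ 0.65  0.71 -0.15  1.4  -0.59  1.46  0.67]
-8 84:69,46 86:80,35 88:91,24 90:97,15 92:103,7 94:108,0 96:110,0 98:111,0 100:111,0 102:111,0 104:111,0 106:111,0 108:111,0 110:111,0 112:110,0 114:105,1 116:95,3 118:84,5 120:69,11 122:54,17 124:43,22 126:36,25 128:29,29 130:29,29 132:28,29
0 84:69,47 86:79,36 88:90,24 90:101,12 92:105,8 94:109,2 96:110,0 98:110,0 100:110,0 102:110,0 104:110,0 106:110,1 108:110,2 110:110,3 112:107,3 114:104,3 116:95,4 118:82,6 120:70,9 122:57,14 124:43,20 126:37,23 128:32,26 130:29,28 132:29,28
8 84:77,47 86:88,37 88:91,27 90:93,16 92:94,11 94:95,14 96:97,18 98:102,30 100:108,43 102:115,56 104:124,67 106:134,81 108:134,79 110:134,76 112:129,68 114:117,56 116:105,43 118:88,34 120:69,25 122:55,22 124:42,22 126:31,23 128:27,23 130:22,24 132:19,23
[np.float64(534.4), np.float64(330.5), np.float64(33.6), np.float64(35.8)] [np.float64(-1.15)]
[np.float64(619.3), np.float64(194.1), np.float64(36.7), np.float64(31.7)] [np.float64(-2.12), np.float64(-0.55)]
```

View pics/rel.png

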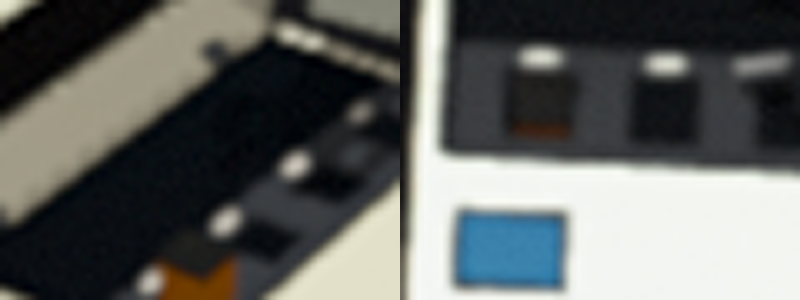

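```bash
sed -i 's/^PX=.*/PX=-40.5/' seq.py
python3 - <<'E'
from seq import *
P=pick(533.0,333.7,-1.155);print(P[0])
rows([(np.array([540,50,330]),down(1.522)),up(P,170),back(P,60),P])
E
```

```text
[530.79280087 338.69886604  23.96446609]
0.502 -0.168 0.480 0.007 -0.497 0.004 | rows>=6.2
0.960 -0.078 0.453 -0.116 -0.491 -0.280 | rows>=7.7
0.401 -0.000 0.201 0.000 0.000 0.000 | rows>=3.2
-0.000 0.000 0.200 0.000 0.000 0.000 | rows>=1.4
```

move_arm(rows="0.502 -0.168 0.480 0.007 -0.497 0.004 -0.3;0.502 -0.168 0.480 0.007 -0.497 0.004 -0.3;0.502 -0.168 0.480 0.007 -0.497 0.004 -0.3;0.502 -0.168 0.480 0.007 -0.497 0.004 -0.3;0.502 -0.168 0.480 0.007 -0.497 0.004 -0.3;0.502 -0.168 0.480 0.007 -0.497 0.004 -0.3;0.502 -0.168 0.480 0.007 -0.497 0.004 -0.3;0.502 -0.168 0.480 0.007 -0.497 0.004 -0.3;0.502 -0.168 0.480 0.007 -0.497 0.004 -0.3")

```text
clock: 22.28
eef_pos: [536.9, 51.9, 324.5]
tool_rot: [-3.129, -0.005, 1.526]
force: [-0.2, -0.4, 0.1]
width: 55.8
gripper_force: 0.0
```

move_arm(rows="0.960 -0.078 0.453 -0.116 -0.491 -0.280 -0.3;0.960 -0.078 0.453 -0.116 -0.491 -0.280 -0.3;0.960 -0.078 0.453 -0.116 -0.491 -0.280 -0.3;0.960 -0.078 0.453 -0.116 -0.491 -0.280 -0.3;0.960 -0.078 0.453 -0.116 -0.491 -0.280 -0.3;0.960 -0.078 0.453 -0.116 -0.491 -0.280 -0.3;0.960 -0.078 0.453 -0.116 -0.491 -0.280 -0.3;0.960 -0.078 0.453 -0.116 -0.491 -0.280 -0.3;0.960 -0.078 0.453 -0.116 -0.491 -0.280 -0.3;0.960 -0.078 0.453 -0.116 -0.491 -0.280 -0.3;0.960 -0.078 0.453 -0.116 -0.491 -0.280 -0.3;0.960 -0.078 0.453 -0.116 -0.491 -0.280 -0.3")

```text
clock: 23.28
eef_pos: [528.1, 336.8, 192.2]
tool_rot: [-3.131, 0.777, 1.989]
force: [-0.0, -0.2, 0.3]
width: 55.8
gripper_force: 0.0
```

Run:
```python
from seq import *
from blk import *
s=read_state();print(s["eef_pos"],s["qpos"].round(2),s["width"])
P=pick(533.0,333.7,-1.155);t=Cam("top")
for r in find(t): print([np.round(v,1) for v in r[:4]],r[4])
rows([back(P,60),P])
```

```text
[528.0577599  336.8493658  192.18713366] [-1.02  0.88  0.15  1.47  0.58  1.28 -0.8 ] 55.84044126134735
[np.float64(534.9), np.float64(329.7), np.float64(34.6), np.float64(35.7)] [np.float64(-1.27)]
[np.float64(619.4), np.float64(194.0), np.float64(36.7), np.float64(31.8)] [np.float64(-2.12), np.float64(-0.55)]
0.395 0.013 0.201 -0.005 -0.006 0.001 | rows>=3.2
-0.000 0.000 0.200 0.000 0.000 0.000 | rows>=1.4
```

move_arm(rows="0.395 0.013 0.201 -0.005 -0.006 0.001 -0.3;0.395 0.013 0.201 -0.005 -0.006 0.001 -0.3;0.395 0.013 0.201 -0.005 -0.006 0.001 -0.3;0.395 0.013 0.201 -0.005 -0.006 0.001 -0.3;0.395 0.013 0.201 -0.005 -0.006 0.001 -0.3;0.395 0.013 0.26 -0.005 -0.006 0.001 -0.3;0.395 0.013 0.32 -0.005 -0.006 0.001 -0.3;0.395 0.013 0.37 -0.005 -0.006 0.001 -0.3;0.395 0.013 0.401 -0.005 -0.006 0.001 -0.3;0.395 0.013 0.401 -0.005 -0.006 0.001 -0.3;0.395 0.013 0.401 -0.005 -0.006 0.001 -0.3")

```text
clock: 24.25
eef_pos: [529.1, 342.0, 24.2]
tool_rot: [3.141, 0.785, 1.99]
force: [-0.2, 0.8, 0.2]
width: 55.3
gripper_force: 0.0
```

move_arm(rows="0 0 0 0 0 0 1;0 0 0 0 0 0 1;0 0 0 0 0 0 1;0 0 0 0 0 0 1;0 0 0 0 0 0 1;0 0 0 0 0 0 1")

```text
clock: 24.75
eef_pos: [528.0, 344.1, 23.4]
tool_rot: [3.141, 0.785, 1.994]
force: [-0.7, 2.4, 6.5]
width: 33.2
gripper_force: 60.1
```

Run:
```python
from seq import *
p,R=cur();print(p,read_state()["width"])
T=place(37.5,70)
rows([(p+[0,0,150],R),(np.array([540,40,300]),down(1.522)),(T[0]+[-20,-20,40],down(1.522)),T,place(37.5,14)])
```

```text
[528.02298525 344.11977818  23.35036053] 33.20311508275936
-0.353 0.000 -0.354 0.000 0.000 0.000 | rows>=3.6
-0.964 -0.380 0.366 0.118 0.490 0.285 | rows>=7.9
-0.617 0.102 0.265 0.000 0.000 0.000 | rows>=4.9
0.070 0.063 0.133 -0.000 0.500 0.000 | rows>=6.3
-0.132 -0.000 0.132 0.000 0.000 0.000 | rows>=1.3
```

move_arm(rows="-0.1 0 -0.1 0 0 0 1;-0.2 0 -0.2 0 0 0 1;-0.3 0 -0.3 0 0 0 1;-0.353 0 -0.354 0 0 0 1;-0.353 0 -0.354 0 0 0 1;-0.353 0 -0.354 0 0 0 1")

```text
clock: 25.25
eef_pos: [528.1, 343.8, 173.4]
tool_rot: [3.14, 0.783, 1.992]
force: [-0.5, 0.1, -0.2]
width: 32.8
gripper_force: 59.7
```

move_arm(rows="-0.964 -0.380 0.366 0.118 0.490 0.285 1;-0.964 -0.380 0.366 0.118 0.490 0.285 1;-0.964 -0.380 0.366 0.118 0.490 0.285 1;-0.964 -0.380 0.366 0.118 0.490 0.285 1;-0.964 -0.380 0.366 0.118 0.490 0.285 1;-0.964 -0.380 0.366 0.118 0.490 0.285 1;-0.964 -0.380 0.366 0.118 0.490 0.285 1;-0.964 -0.380 0.366 0.118 0.490 0.285 1;-0.964 -0.380 0.366 0.118 0.490 0.285 1;-0.964 -0.380 0.366 0.118 0.490 0.285 1;-0.964 -0.380 0.366 0.118 0.490 0.285 1;-0.964 -0.380 0.366 0.118 0.490 0.285 1")

```text
clock: 26.25
eef_pos: [538.7, 41.2, 297.4]
tool_rot: [-3.137, 0.001, 1.524]
force: [-1.0, -0.2, -0.4]
width: 32.9
gripper_force: 59.7
```

Run:
```python
from seq import *
p,R=cur();print(p,read_state()["width"],read_state()["qpos"].round(2))
T=place(37.5,70)
rows([(T[0]+[-20,-20,40],down(1.522)),T,place(37.5,14)])
```

```text
[538.70904377  41.22591074 297.35674786] 32.94209671720436 [-0.11  0.41 -0.03  1.75  0.01  0.98 -0.19]
-0.621 0.106 0.256 -0.003 0.001 0.001 | rows>=4.9
0.070 0.063 0.133 -0.000 0.500 0.000 | rows>=6.3
-0.132 -0.000 0.132 0.000 0.000 0.000 | rows>=1.3
```

move_arm(rows="-0.621 0.106 0.256 0 0 0 1;-0.621 0.106 0.256 0 0 0 1;-0.621 0.106 0.256 0 0 0 1;-0.621 0.106 0.256 0 0 0 1;-0.621 0.106 0.256 0 0 0 1;-0.621 0.106 0.256 0 0 0 1;-0.621 0.106 0.256 0 0 0 1")

```text
clock: 26.83
eef_pos: [561.1, -148.8, 219.9]
tool_rot: [-3.136, 0.001, 1.52]
force: [0.2, 1.5, -0.6]
width: 32.9
gripper_force: 59.7
```

move_arm(rows="0.070 0.063 0.133 0 0.500 0 1;0.070 0.063 0.133 0 0.500 0 1;0.070 0.063 0.133 0 0.500 0 1;0.070 0.063 0.133 0 0.500 0 1;0.070 0.063 0.133 0 0.500 0 1;0.070 0.063 0.133 0 0.500 0 1;0.070 0.063 0.133 0 0.500 0 1;0.070 0.063 0.133 0 0.500 0 1;0.070 0.063 0.133 0 0.500 0 1;0.070 0.063 0.133 0 0.500 0 1;0.070 0.063 0.133 0 0.500 0 1")

```text
clock: 27.75
eef_pos: [582.6, -126.0, 184.1]
tool_rot: [3.141, -0.783, 1.526]
force: [-0.1, -0.6, -0.1]
width: 32.8
gripper_force: 59.8
```

```bash
python3 - <<'E'
from seq import *
p,R=cur();T=place(37.5,70);print(p,T[0],Ro.from_matrix(R.T@T[1]).as_rotvec())
rows([place(37.5,14)])
E
python3 face.py 37.5
```

```text
[ 582.55693366 -126.02505798  184.06638943] [ 581.54017459 -126.52221174  180.46446609] [-0.00212364  0.00287052  0.00298324]
-0.141 -0.003 0.140 -0.001 0.002 0.002 | rows>=1.4
-8 84:47,53 86:38,45 88:31,37 90:23,30 92:16,22 94:9,16 96:6,13 98:2,11 100:2,10 102:3,11 104:5,11 106:5,12 108:6,12 110:9,15 112:13,18 114:17,22 116:21,26 118:25,30 120:30,34 122:35,39 124:39,44 126:44,50 128:49,55 130:53,59 132:57,63
0 84:42,51 86:34,42 88:25,32 90:16,22 92:11,16 94:6,12 96:3,9 98:4,10 100:5,11 102:7,13 104:9,14 106:12,17 108:15,20 110:19,24 112:23,28 114:27,31 116:29,34 118:31,36 120:32,37 122:34,39 124:37,42 126:39,44 128:41,46 130:43,48 132:40,46
8 84:38,35 86:29,30 88:22,24 90:17,20 92:12,16 94:13,18 96:15,20 98:20,24 100:28,30 102:36,36 104:46,45 106:56,53 108:63,59 110:65,61 112:68,65 114:62,59 116:56,54 118:48,47 120:39,40 122:30,33 124:25,29 126:20,25 128:16,21 130:12,17 132:9,14
```

move_arm(rows="-0.05 -0.003 0.05 0 0 0 1;-0.1 -0.003 0.1 0 0 0 1;-0.13 -0.003 0.13 0 0 0 1;-0.14 -0.003 0.14 0 0 0 1;-0.14 -0.003 0.14 0 0 0 1")

```text
clock: 28.22
eef_pos: [580.6, -128.5, 123.0]
tool_rot: [-3.138, -0.785, 1.519]
force: [0.5, 0.3, -0.9]
width: 32.9
gripper_force: 60.0
```

move_arm(rows="-0.003 0 0.003 0 0 0 1;-0.006 0 0.006 0 0 0 1;-0.009 0 0.009 0 0 0 1;-0.012 0 0.012 0 0 0 1;-0.015 0 0.015 0 0 0 1;-0.015 0 0.015 0 0 0 1")

```text
clock: 28.72
eef_pos: [581.6, -128.7, 122.1]
tool_rot: [3.14, -0.788, 1.523]
force: [-5.4, -5.4, 21.9]
width: 33.2
gripper_force: 62.5
```

move_arm(rows="0.014 0 -0.014 0 0 0 1;0.021 0 -0.007 0 0 0 1;0.021 0 -0.007 0 0 0 1;0.021 0 -0.007 0 0 0 1")

```text
clock: 29.05
eef_pos: [580.9, -125.7, 122.4]
tool_rot: [-3.139, -0.784, 1.52]
force: [-0.0, -0.4, -1.0]
width: 33.2
gripper_force: 59.9
```

move_arm(rows="-0.003 0 0.003 0 0 0 1;-0.006 0 0.006 0 0 0 1;-0.009 0 0.009 0 0 0 1;-0.012 0 0.012 0 0 0 1;-0.015 0 0.015 0 0 0 1;-0.015 0 0.015 0 0 0 1")

```text
clock: 29.55
eef_pos: [580.8, -126.1, 116.5]
tool_rot: [-3.139, -0.785, 1.519]
force: [-1.7, -1.9, 3.0]
width: 32.8
gripper_force: 60.2
```

Dropped into the pocket past the rim; 116.5 is close to the expected floor. Press a bit further.

move_arm(rows="-0.003 0 0.003 0 0 0 1;-0.006 0 0.006 0 0 0 1;-0.009 0 0.009 0 0 0 1;-0.009 0 0.009 0 0 0 1")

```text
clock: 29.88
eef_pos: [580.8, -126.2, 116.4]
tool_rot: [-3.14, -0.788, 1.52]
force: [-6.7, -7.3, 21.0]
width: 32.9
gripper_force: 62.5
```

```bash
python3 face.py 37.5
```

```text
-8 84:83,52 86:93,41 88:101,30 90:106,19 92:109,9 94:112,0 96:112,0 98:112,0 100:111,0 102:111,0 104:110,0 106:109,0 108:107,0 110:104,0 112:99,0 114:94,1 116:83,4 118:73,7 120:60,12 122:48,16 124:37,21 126:33,24 128:28,27 130:28,28 132:28,28
0 84:85,48 86:94,38 88:99,25 90:105,11 92:108,6 94:109,2 96:110,0 98:110,0 100:110,0 102:110,0 104:109,0 106:109,0 108:109,0 110:109,0 112:105,0 114:102,0 116:95,2 118:82,6 120:69,10 122:56,15 124:42,20 126:33,23 128:30,25 130:26,26 132:27,27
8 84:68,32 86:75,24 88:83,16 90:92,9 92:101,2 94:103,1 96:106,0 98:108,1 100:108,4 102:109,6 104:110,9 106:111,11 108:111,11 110:110,7 112:110,4 114:102,3 116:95,2 118:84,6 120:70,14 122:58,23 124:52,31 126:47,40 128:53,51 130:66,65 132:79,78
```

move_arm(rows="0.009 0 -0.009 0 0 0 1;0.009 0 -0.009 0 0 0 1;0.009 0 -0.009 0 0 0 0.1;0.009 0 -0.009 0 0 0 -0.1;0.009 0 -0.009 0 0 0 -0.1;0.009 0 -0.009 0 0 0 -0.1")

```text
clock: 30.43
eef_pos: [580.8, -125.9, 115.7]
tool_rot: [-3.139, -0.784, 1.519]
force: [0.4, 1.0, -0.5]
width: 47.1
gripper_force: 0.0
```

move_arm(rows="0 0 -0.05 0 0 0 -0.1;0 0 -0.1 0 0 0 -0.1;0 0 -0.2 0 0 0 -0.1;0 0 -0.3 0 0 0 -0.1;0.0 0 -0.5 0 0 0 -0.1;0.3 0 -0.7 0 0 0 -0.1;0.3 0 -0.7 0 0 0 -0.1;0.3 0 -0.7 0 0 0 -0.1")

```text
clock: 31.1
eef_pos: [577.1, -210.9, 330.8]
tool_rot: [-3.141, -0.784, 1.519]
force: [1.0, 0.3, 0.3]
width: 47.0
gripper_force: 0.0
```

Run:
```python
from seq import *
from blk import *
import face
t=Cam("top");s=Cam("side");face.prof(s,37.5);print(cur()[0])
for r in find(t): print([np.round(v,1) for v in r[:4]],r[4])
P=pick(621.1,197.1,-2.12);print(P[0])
rows([(np.array([540,60,330]),down(1.522)),up(P,170),back(P,60),P])
```

```text
-8 84:82,51 86:91,41 88:98,31 90:103,21 92:106,9 94:109,0 96:110,0 98:110,0 100:110,0 102:110,0 104:109,0 106:110,0 108:111,0 110:110,0 112:109,0 114:106,1 116:94,5 118:82,8 120:67,13 122:52,16 124:39,20 126:33,24 128:28,28 130:28,29 132:29,29
0 84:71,49 86:79,39 88:88,27 90:98,14 92:103,8 94:107,3 96:109,0 98:110,0 100:110,0 102:110,0 104:110,0 106:110,0 108:110,0 110:111,0 112:107,0 114:102,0 116:94,2 118:81,6 120:68,10 122:56,16 124:43,22 126:34,26 128:31,27 130:27,29 132:29,29
8 84:69,34 86:78,26 88:87,18 90:95,9 92:102,2 94:104,3 96:106,4 98:108,8 100:110,15 102:112,22 104:113,25 106:114,29 108:114,28 110:112,23 112:110,20 114:102,14 116:94,8 118:82,7 120:68,10 122:54,13 124:45,18 126:36,24 128:31,26 130:28,26 132:26,25
[ 579.64558135 -210.14175883  335.26976842]
[np.float64(619.4), np.float64(194.0), np.float64(36.7), np.float64(31.8)] [np.float64(-2.12), np.float64(-0.55)]
[623.95249597 201.76086434  23.96446609]
0.623 -0.177 0.640 0.006 -0.497 0.002 | rows>=6.5
0.486 0.256 0.453 0.125 -0.489 0.302 | rows>=7.4
0.401 0.000 0.201 0.000 0.000 0.000 | rows>=3.2
-0.000 -0.000 0.200 0.000 0.000 0.000 | rows>=1.4
```

move_arm(rows="0.623 -0.177 0.640 0.006 -0.497 0.002 -0.3;0.623 -0.177 0.640 0.006 -0.497 0.002 -0.3;0.623 -0.177 0.640 0.006 -0.497 0.002 -0.3;0.623 -0.177 0.640 0.006 -0.497 0.002 -0.3;0.623 -0.177 0.640 0.006 -0.497 0.002 -0.3;0.623 -0.177 0.640 0.006 -0.497 0.002 -0.3;0.623 -0.177 0.640 0.006 -0.497 0.002 -0.3;0.623 -0.177 0.640 0.006 -0.497 0.002 -0.3;0.623 -0.177 0.640 0.006 -0.497 0.002 -0.3;0.623 -0.177 0.640 0.006 -0.497 0.002 -0.3;0.623 -0.177 0.640 0.006 -0.497 0.002 -0.3")

```text
clock: 32.12
eef_pos: [537.5, 57.3, 324.0]
tool_rot: [-3.129, -0.002, 1.518]
force: [0.3, -0.1, -0.2]
width: 55.5
gripper_force: 0.0
```

move_arm(rows="0.486 0.256 0.453 0.125 -0.489 0.302 -0.3;0.486 0.256 0.453 0.125 -0.489 0.302 -0.3;0.486 0.256 0.453 0.125 -0.489 0.302 -0.3;0.486 0.256 0.453 0.125 -0.489 0.302 -0.3;0.486 0.256 0.453 0.125 -0.489 0.302 -0.3;0.486 0.256 0.453 0.125 -0.489 0.302 -0.3;0.486 0.256 0.453 0.125 -0.489 0.302 -0.3;0.486 0.256 0.453 0.125 -0.489 0.302 -0.3;0.486 0.256 0.453 0.125 -0.489 0.302 -0.3;0.486 0.256 0.453 0.125 -0.489 0.302 -0.3;0.486 0.256 0.453 0.125 -0.489 0.302 -0.3;0.486 0.256 0.453 0.125 -0.489 0.302 -0.3")

```text
clock: 33.12
eef_pos: [620.6, 200.2, 190.1]
tool_rot: [-3.127, 0.785, 1.029]
force: [-0.4, -0.9, 0.2]
width: 55.6
gripper_force: 0.0
```

Run:
```python
from seq import *
from blk import *
s=read_state();print(s["eef_pos"],s["qpos"].round(2),s["width"])
P=pick(621.1,197.1,-2.12);t=Cam("top")
for r in find(t): print([np.round(v,1) for v in r[:4]],r[4])
rows([back(P,60),P])
```

```text
[620.63129096 200.16771321 190.13167232] [-0.56  1.11  0.09  0.89  0.29  1.83 -1.06] 55.64960645978889
[np.float64(619.3), np.float64(194.2), np.float64(38.3), np.float64(32.5)] [np.float64(-2.14), np.float64(-0.57)]
0.398 0.011 0.186 -0.006 -0.001 0.003 | rows>=3.2
-0.000 -0.000 0.200 0.000 0.000 0.000 | rows>=1.4
```

move_arm(rows="0.398 0.011 0.186 -0.006 0 0.003 -0.3;0.398 0.011 0.186 -0.006 0 0.003 -0.3;0.398 0.011 0.186 -0.006 0 0.003 -0.3;0.398 0.011 0.186 -0.006 0 0.003 -0.3;0.398 0.011 0.186 -0.006 0 0.003 -0.3;0.398 0.011 0.24 -0.006 0 0.003 -0.3;0.398 0.011 0.30 -0.006 0 0.003 -0.3;0.398 0.011 0.35 -0.006 0 0.003 -0.3;0.398 0.011 0.386 -0.006 0 0.003 -0.3;0.398 0.011 0.386 -0.006 0 0.003 -0.3;0.398 0.011 0.386 -0.006 0 0.003 -0.3")

```text
clock: 34.08
eef_pos: [624.0, 202.9, 26.3]
tool_rot: [3.139, 0.784, 1.021]
force: [0.9, 0.7, 0.2]
width: 55.5
gripper_force: 0.0
```

move_arm(rows="0 0 0 0 0 0 1;0 0 0 0 0 0 1;0 0 0 0 0 0 1;0 0 0 0 0 0 1;0 0 0 0 0 0 1;0 0 0 0 0 0 1")

```text
clock: 34.58
eef_pos: [623.7, 204.2, 24.6]
tool_rot: [3.14, 0.785, 1.023]
force: [1.0, 2.5, 7.8]
width: 33.1
gripper_force: 60.4
```

Run:
```python
from seq import *
p,R=cur();print(p,read_state()["width"],read_state()["qpos"].round(2))
T=place(-37.5,70)
rows([(p+[0,0,150],R),(np.array([540,40,300]),down(1.522)),(T[0]+[-20,-20,50],down(1.522)),T,place(-37.5,14)])
```

```text
[623.72090761 204.23079645  24.55181585] 33.06736539933998 [-0.56  1.3   0.08  0.89  0.28  1.65 -1.14]
-0.353 0.001 -0.354 0.000 0.000 0.000 | rows>=3.6
-0.729 0.046 0.137 -0.123 0.489 -0.300 | rows>=7.4
-0.867 0.102 0.232 0.000 0.000 0.000 | rows>=6.5
0.070 0.063 0.167 -0.000 0.500 0.000 | rows>=6.3
-0.132 -0.000 0.132 0.000 0.000 0.000 | rows>=1.3
```

move_arm(rows="-0.1 0 -0.1 0 0 0 1;-0.2 0 -0.2 0 0 0 1;-0.3 0 -0.3 0 0 0 1;-0.353 0 -0.354 0 0 0 1;-0.353 0 -0.354 0 0 0 1;-0.353 0 -0.354 0 0 0 1")

```text
clock: 35.08
eef_pos: [623.8, 204.4, 174.2]
tool_rot: [3.14, 0.782, 1.023]
force: [-0.2, -0.2, -1.1]
width: 32.8
gripper_force: 59.6
```

move_arm(rows="-0.729 0.046 0.137 -0.123 0.489 -0.300 1;-0.729 0.046 0.137 -0.123 0.489 -0.300 1;-0.729 0.046 0.137 -0.123 0.489 -0.300 1;-0.729 0.046 0.137 -0.123 0.489 -0.300 1;-0.729 0.046 0.137 -0.123 0.489 -0.300 1;-0.729 0.046 0.137 -0.123 0.489 -0.300 1;-0.729 0.046 0.137 -0.123 0.489 -0.300 1;-0.729 0.046 0.137 -0.123 0.489 -0.300 1;-0.729 0.046 0.137 -0.123 0.489 -0.300 1;-0.729 0.046 0.137 -0.123 0.489 -0.300 1;-0.729 0.046 0.137 -0.123 0.489 -0.300 1;-0.729 0.046 0.137 -0.123 0.489 -0.300 1")

```text
clock: 36.08
eef_pos: [539.2, 41.5, 296.7]
tool_rot: [-3.135, 0.002, 1.523]
force: [-0.2, 0.8, -0.5]
width: 33.2
gripper_force: 59.7
```

Run:
```python
from seq import *
p,R=cur();print(p,read_state()["width"],read_state()["qpos"].round(2))
T=place(-37.5,70)
rows([(T[0]+[-20,-20,50],down(1.522)),T,place(-37.5,14)])
```

```text
[539.24764438  41.47048442 296.7239947 ] 33.161428615208955 [ 0.01  0.42 -0.2   1.75  0.1   0.99 -0.28]
-0.872 0.105 0.222 -0.004 0.001 0.001 | rows>=6.5
0.070 0.063 0.167 -0.000 0.500 0.000 | rows>=6.3
-0.132 -0.000 0.132 0.000 0.000 0.000 | rows>=1.3
```

move_arm(rows="-0.872 0.105 0.222 0 0 0 1;-0.872 0.105 0.222 0 0 0 1;-0.872 0.105 0.222 0 0 0 1;-0.872 0.105 0.222 0 0 0 1;-0.872 0.105 0.222 0 0 0 1;-0.872 0.105 0.222 0 0 0 1;-0.872 0.105 0.222 0 0 0 1;-0.872 0.105 0.222 0 0 0 1;-0.872 0.105 0.222 0 0 0 1")

```text
clock: 36.83
eef_pos: [557.4, -223.2, 229.8]
tool_rot: [-3.135, 0.001, 1.52]
force: [-0.7, 0.2, 0.4]
width: 33.1
gripper_force: 59.7
```

move_arm(rows="0.070 0.063 0.167 0 0.500 0 1;0.070 0.063 0.167 0 0.500 0 1;0.070 0.063 0.167 0 0.500 0 1;0.070 0.063 0.167 0 0.500 0 1;0.070 0.063 0.167 0 0.500 0 1;0.070 0.063 0.167 0 0.500 0 1;0.070 0.063 0.167 0 0.500 0 1;0.070 0.063 0.167 0 0.500 0 1;0.070 0.063 0.167 0 0.500 0 1;0.070 0.063 0.167 0 0.500 0 1;0.070 0.063 0.167 0 0.500 0 1;0.070 0.063 0.167 0 0.500 0 1")

```text
clock: 37.83
eef_pos: [577.8, -201.6, 182.9]
tool_rot: [-3.139, -0.782, 1.522]
force: [-0.4, -0.2, -0.3]
width: 32.7
gripper_force: 59.8
```

Run:
```python
from seq import *
p,R=cur();T=place(-37.5,70);print(p,T[0],Ro.from_matrix(R.T@T[1]).as_rotvec(),read_state()["qpos"].round(2))
rows([place(-37.5,14)])
```

```text
[ 577.76721893 -201.56802162  182.8829138 ] [ 577.86664502 -201.43219226  180.46446609] [-2.98602998e-03  3.32472617e-03 -5.96070369e-05] [ 0.87  0.95 -0.5   1.42 -0.31  1.23  0.61]
-0.137 0.001 0.138 -0.002 0.002 -0.000 | rows>=1.4
```

move_arm(rows="-0.05 0 0.05 0 0 0 1;-0.1 0 0.1 0 0 0 1;-0.125 0 0.128 0 0 0 1;-0.134 0 0.138 0 0 0 1;-0.134 0 0.138 0 0 0 1;-0.134 0 0.138 0 0 0 1;-0.134 0 0.138 0 0 0 1")

```text
clock: 38.42
eef_pos: [577.5, -202.7, 124.8]
tool_rot: [-3.138, -0.784, 1.518]
force: [-0.2, -0.1, -0.0]
width: 32.7
gripper_force: 59.8
```

Run:
```python
from seq import *
p,R=cur();T=place(-37.5,14);print(p,T[0]);rows([T])
```

```text
[ 577.52465503 -202.72178031  124.81893456] [ 577.86664502 -201.43219226  124.46446609]
0.002 0.001 0.004 -0.000 0.001 -0.002 | rows>=0.0
```

move_arm(rows="0.002 0.001 0.004 0 0 0 1;-0.003 0.001 0.009 0 0 0 1;-0.006 0.001 0.012 0 0 0 1;-0.009 0.001 0.015 0 0 0 1;-0.012 0.001 0.018 0 0 0 1;-0.015 0.001 0.021 0 0 0 1;-0.015 0.001 0.021 0 0 0 1")

```text
clock: 39.0
eef_pos: [576.9, -201.5, 115.5]
tool_rot: [-3.135, -0.784, 1.516]
force: [-0.2, 0.2, -0.4]
width: 33.0
gripper_force: 59.8
```

move_arm(rows="-0.003 0 0.003 0 0 0 1;-0.006 0 0.006 0 0 0 1;-0.009 0 0.009 0 0 0 1;-0.009 0 0.009 0 0 0 1")

```text
clock: 39.33
eef_pos: [577.1, -201.5, 113.3]
tool_rot: [-3.137, -0.785, 1.517]
force: [-1.6, -1.8, 5.9]
width: 33.3
gripper_force: 60.5
```

move_arm(rows="-0.003 0 0.003 0 0 0 1;-0.006 0 0.006 0 0 0 1;-0.006 0 0.006 0 0 0 1")

```text
clock: 39.58
eef_pos: [577.1, -201.5, 113.3]
tool_rot: [-3.138, -0.787, 1.518]
force: [-5.0, -5.4, 17.3]
width: 33.0
gripper_force: 61.9
```

```bash
python3 face.py -37.5
```

```text
-8 84:85,50 86:95,40 88:101,28 90:107,16 92:110,8 94:110,4 96:111,0 98:112,0 100:113,0 102:113,0 104:113,0 106:113,0 108:111,0 110:110,0 112:104,0 114:94,0 116:83,1 118:69,8 120:54,16 122:43,21 124:35,24 126:28,28 128:29,28 130:30,29 132:30,29
0 84:82,49 86:90,40 88:98,30 90:102,18 92:107,6 94:109,2 96:110,1 98:111,0 100:111,0 102:111,0 104:110,0 106:110,0 108:109,0 110:106,0 112:102,0 114:95,2 116:84,5 118:73,8 120:59,13 122:46,18 124:37,22 126:32,24 128:27,27 130:29,28 132:30,29
8 84:73,39 86:79,31 88:85,23 90:91,15 92:96,9 94:102,3 96:105,3 98:107,4 100:109,5 102:109,6 104:109,8 106:109,7 108:110,7 110:109,6 112:105,5 114:101,4 116:90,5 118:76,9 120:62,13 122:49,19 124:36,25 126:44,40 128:58,56 130:73,74 132:94,93
```

move_arm(rows="0.007 0 -0.007 0 0 0 1;0.007 0 -0.007 0 0 0 1;0.007 0 -0.007 0 0 0 0.1;0.007 0 -0.007 0 0 0 -0.1;0.007 0 -0.007 0 0 0 -0.1;0.007 0 -0.007 0 0 0 -0.1")

```text
clock: 40.13
eef_pos: [576.9, -201.2, 112.0]
tool_rot: [-3.135, -0.784, 1.516]
force: [-0.4, 0.5, -0.1]
width: 46.9
gripper_force: 0.0
```

move_arm(rows="0 0 -0.05 0 0 0 -0.1;0 0 -0.1 0 0 0 -0.1;0 0 -0.2 0 0 0 -0.1;0 0 -0.3 0 0 0 -0.1;0.0 0 -0.4 0 0 0 -0.1;0.4 0 -0.4 0 0 0 -0.1;0.6 -0.3 -0.4 0 0 0 -0.1;0.6 -0.3 -0.4 0 0 0 -0.1;0.6 -0.3 -0.4 0 0 0 -0.1;0.6 -0.3 -0.4 0 0 0 -0.1")

```text
clock: 40.97
eef_pos: [488.9, -152.6, 325.8]
tool_rot: [-3.135, -0.784, 1.516]
force: [-0.8, -0.1, 0.3]
width: 46.7
gripper_force: 0.0
```

Run:
```python
from seq import *
from blk import *
import face
t=Cam("top");s=Cam("side");print(cur()[0],read_state()["qpos"].round(2))
print([r[:2] for r in find(t)])
cv2.imwrite("pics/all.png",np.hstack([s.crop(195,105,120,90),t.crop(225,125,116,87)]))
# predicted seated top corners vs carrier
a=1.318
hin=sw(110,0)
bar=[sw(110-237.3*np.cos(.1055+a),y,85+237.3*np.sin(.1055+a)) for y in(-60,0,60)]
print(np.round(bar,1).tolist(),t.proj(np.array(bar)).round(1).tolist(),s.proj(np.array(bar)).round(1).tolist())
```

```text
[ 488.34974081 -149.85887414  329.17386072] [ 0.97  0.64 -0.56  1.62 -0.4   1.32  0.58]
[]
[[692.4, -226.6, 319.7], [695.4, -166.7, 319.7], [698.3, -106.8, 319.7]] [[307.6, 137.9], [290.7, 137.0], [273.8, 136.2]] [[256.5, 107.4], [247.6, 113.0], [238.2, 118.9]]
```

View pics/all.png

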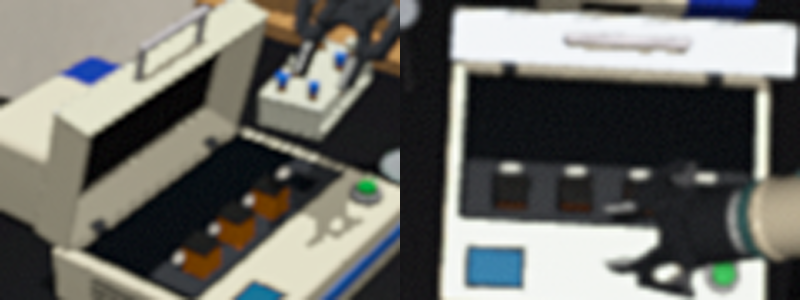

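Run:
```python
from seq import *
D=down(1.522)
rows([(np.array([540,-155,440]),D),(np.array([695.3,-166.2,440]),D),(np.array([695.3,-166.2,327]),D)])
c=np.array([730.4,90.]);A=.1055;r=237.3
f=lambda a:np.array([-r*np.cos(A+a),r*np.sin(A+a)])
al=np.linspace(1.318,0.0,48)
al=np.r_[al]
for k in range(0,47,12):
    b=f(al[k]);print(";".join("0 %.3f %.3f 0 0 0 1"%((f(a)-b)[0]/300,-(f(a)-b)[1]/300) for a in al[k+1:k+13]))
```

```text
0.254 0.172 -0.269 -0.002 -0.499 0.002 | rows>=6.3
-0.012 0.519 0.000 0.000 0.000 0.000 | rows>=3.7
0.000 -0.000 0.377 0.000 0.000 0.000 | rows>=2.7
0 -0.022 0.004 0 0 0 1;0 -0.044 0.008 0 0 0 1;0 -0.065 0.013 0 0 0 1;0 -0.087 0.018 0 0 0 1;0 -0.108 0.024 0 0 0 1;0 -0.129 0.030 0 0 0 1;0 -0.150 0.038 0 0 0 1;0 -0.171 0.045 0 0 0 1;0 -0.192 0.054 0 0 0 1;0 -0.212 0.063 0 0 0 1;0 -0.232 0.072 0 0 0 1;0 -0.252 0.082 0 0 0 1
0 -0.019 0.011 0 0 0 1;0 -0.039 0.022 0 0 0 1;0 -0.058 0.033 0 0 0 1;0 -0.076 0.046 0 0 0 1;0 -0.094 0.058 0 0 0 1;0 -0.112 0.072 0 0 0 1;0 -0.130 0.085 0 0 0 1;0 -0.147 0.099 0 0 0 1;0 -0.163 0.114 0 0 0 1;0 -0.179 0.129 0 0 0 1;0 -0.195 0.145 0 0 0 1;0 -0.211 0.161 0 0 0 1
0 -0.015 0.016 0 0 0 1;0 -0.029 0.033 0 0 0 1;0 -0.043 0.051 0 0 0 1;0 -0.057 0.068 0 0 0 1;0 -0.070 0.086 0 0 0 1;0 -0.082 0.104 0 0 0 1;0 -0.094 0.123 0 0 0 1;0 -0.106 0.142 0 0 0 1;0 -0.116 0.162 0 0 0 1;0 -0.127 0.181 0 0 0 1;0 -0.136 0.201 0 0 0 1;0 -0.146 0.221 0 0 0 1
0 -0.009 0.020 0 0 0 1;0 -0.017 0.041 0 0 0 1;0 -0.024 0.062 0 0 0 1;0 -0.031 0.083 0 0 0 1;0 -0.037 0.104 0 0 0 1;0 -0.043 0.126 0 0 0 1;0 -0.048 0.147 0 0 0 1;0 -0.053 0.169 0 0 0 1;0 -0.057 0.191 0 0 0 1;0 -0.060 0.213 0 0 0 1;0 -0.062 0.235 0 0 0 1
```

move_arm(rows="0.254 0.172 -0.269 0 -0.499 0.002 0;0.254 0.172 -0.269 0 -0.499 0.002 0;0.254 0.172 -0.269 0 -0.499 0.002 0;0.254 0.172 -0.269 0 -0.499 0.002 0;0.254 0.172 -0.269 0 -0.499 0.002 0;0.254 0.172 -0.269 0 -0.499 0.002 0;0.254 0.172 -0.269 0 -0.499 0.002 0;0.254 0.172 -0.269 0 -0.499 0.002 0;0.254 0.172 -0.269 0 -0.499 0.002 0;0.254 0.172 -0.269 0 -0.499 0.002 0")

```text
clock: 41.9
eef_pos: [541.9, -161.5, 434.9]
tool_rot: [-3.135, -0.001, 1.515]
force: [1.0, -0.9, -0.1]
width: 42.2
gripper_force: 0.0
```

move_arm(rows="-0.012 0.519 0 0 0 0 0;-0.012 0.519 0 0 0 0 0;-0.012 0.519 0 0 0 0 0;-0.012 0.519 0 0 0 0 0;-0.012 0.519 0 0 0 0 0;-0.012 0.519 0 0 0 0 0;-0.012 0.519 0 0 0 0 0")

```text
clock: 42.48
eef_pos: [696.7, -173.6, 433.5]
tool_rot: [-3.134, -0.001, 1.515]
force: [0.1, 1.0, -0.0]
width: 43.1
gripper_force: 0.0
```

Run:
```python
from seq import *
print(cur()[0],read_state()["tool_rot"],read_state()["width"]);rows([(np.array([695.3,-166.2,327]),down(1.522))])
```

```text
[ 696.65691265 -173.63296742  433.54890691] [-3.13404528e+00 -6.51405568e-04  1.51524435e+00] 43.12053002654044
0.024 -0.003 0.355 -0.005 -0.000 -0.004 | rows>=2.6
```

move_arm(rows="0.024 -0.003 0.1 0 0 0 0;0.024 -0.003 0.2 0 0 0 0;0.024 -0.003 0.28 0 0 0 0;0.024 -0.003 0.33 0 0 0 0;0.024 -0.003 0.355 0 0 0 0;0.024 -0.003 0.355 0 0 0 0;0.024 -0.003 0.355 0 0 0 1;0.024 -0.003 0.355 0 0 0 1;0.024 -0.003 0.355 0 0 0 1;0.024 -0.003 0.355 0 0 0 1;0.024 -0.003 0.355 0 0 0 1;0.024 -0.003 0.355 0 0 0 1")

```text
clock: 43.48
eef_pos: [696.6, -164.8, 330.7]
tool_rot: [-3.139, 0.001, 1.517]
force: [-1.7, -1.0, 5.9]
width: 9.3
gripper_force: 58.8
```

move_arm(rows="0 -0.022 0.004 0 0 0 1;0 -0.044 0.008 0 0 0 1;0 -0.065 0.013 0 0 0 1;0 -0.087 0.018 0 0 0 1;0 -0.108 0.024 0 0 0 1;0 -0.129 0.030 0 0 0 1;0 -0.150 0.038 0 0 0 1;0 -0.171 0.045 0 0 0 1;0 -0.192 0.054 0 0 0 1;0 -0.212 0.063 0 0 0 1;0 -0.232 0.072 0 0 0 1;0 -0.252 0.082 0 0 0 1")

```text
clock: 44.48
eef_pos: [622.5, -161.2, 306.8]
tool_rot: [3.14, 0.001, 1.517]
force: [0.9, -1.6, 5.9]
width: 8.8
gripper_force: 62.0
```

move_arm(rows="0 -0.019 0.011 0 0 0 1;0 -0.039 0.022 0 0 0 1;0 -0.058 0.033 0 0 0 1;0 -0.076 0.046 0 0 0 1;0 -0.094 0.058 0 0 0 1;0 -0.112 0.072 0 0 0 1;0 -0.130 0.085 0 0 0 1;0 -0.147 0.099 0 0 0 1;0 -0.163 0.114 0 0 0 1;0 -0.179 0.129 0 0 0 1;0 -0.195 0.145 0 0 0 1;0 -0.211 0.161 0 0 0 1")

```text
clock: 45.48
eef_pos: [557.0, -157.8, 255.9]
tool_rot: [-3.137, 0.001, 1.517]
force: [1.6, -3.6, 3.1]
width: 9.1
gripper_force: 64.5
```

move_arm(rows="0 -0.015 0.016 0 0 0 1;0 -0.029 0.033 0 0 0 1;0 -0.043 0.051 0 0 0 1;0 -0.057 0.068 0 0 0 1;0 -0.070 0.086 0 0 0 1;0 -0.082 0.104 0 0 0 1;0 -0.094 0.123 0 0 0 1;0 -0.106 0.142 0 0 0 1;0 -0.116 0.162 0 0 0 1;0 -0.127 0.181 0 0 0 1;0 -0.136 0.201 0 0 0 1;0 -0.146 0.221 0 0 0 1")

```text
clock: 46.48
eef_pos: [513.3, -154.9, 189.6]
tool_rot: [-3.138, -0.0, 1.517]
force: [2.9, -3.5, 3.1]
width: 9.2
gripper_force: 65.4
```

move_arm(rows="0 -0.009 0.020 0 0 0 1;0 -0.017 0.041 0 0 0 1;0 -0.024 0.062 0 0 0 1;0 -0.031 0.083 0 0 0 1;0 -0.037 0.104 0 0 0 1;0 -0.043 0.126 0 0 0 1;0 -0.048 0.147 0 0 0 1;0 -0.053 0.169 0 0 0 1;0 -0.057 0.191 0 0 0 1;0 -0.060 0.205 0 0 0 1;0 -0.060 0.205 0 0 0 1")

```text
clock: 47.4
eef_pos: [494.6, -154.3, 127.4]
tool_rot: [-3.136, 0.0, 1.518]
force: [4.1, -19.3, -6.7]
width: 9.0
gripper_force: 61.2
```

move_arm(rows="0 0 0 0 0 0 1;0 0 0 0 0 0 1;0 0 0 0 0 0 1")

```text
clock: 47.65
eef_pos: [494.6, -154.1, 127.7]
tool_rot: [-3.136, -0.0, 1.518]
force: [6.1, -7.7, -3.6]
width: 9.0
gripper_force: 61.5
```

Run:
```python
from seq import *
from cam import *
s=read_state();print(s["eef_pos"],s["force"],s["torque"],s["tool_rot"],s["qpos"].round(3),s["tau"].round(1))
d=Cam("side");cv2.imwrite("pics/shut.png",d.crop(180,60,160,120,(800,600)))
```

```text
[ 494.6117981  -154.12608237  127.70037135] [ 6.13157811 -7.73058537 -3.56892748] [-3.62658054 -1.33289318 -0.05755217] [-3.13582607e+00 -7.71388019e-05  1.51784195e+00] [ 0.456  0.633 -0.311  1.981  0.337  0.582 -0.137] [ -4.4 -49.5  -4.6  -9.   -0.1   1.5   0.2]
```

View pics/shut.png

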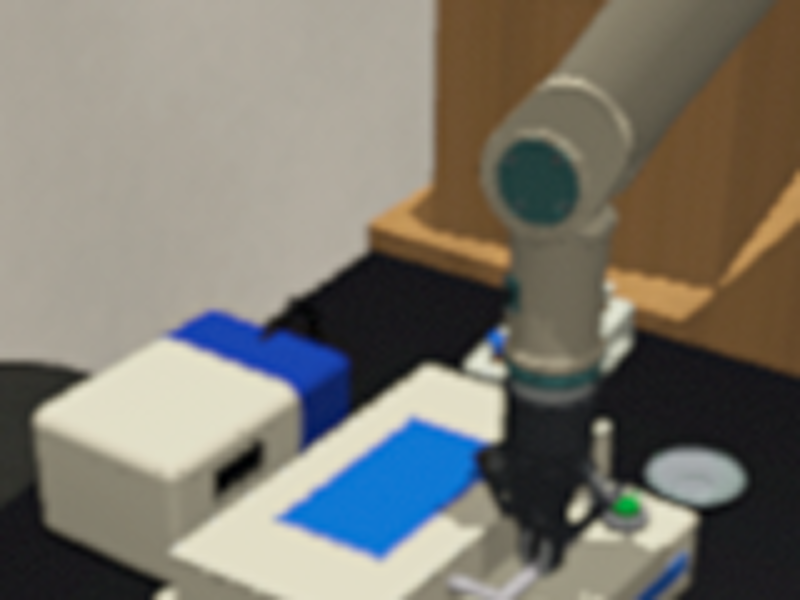

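move_arm(rows="0 -0.001 0.008 0 0 0 1;0 -0.002 0.016 0 0 0 1;0 -0.003 0.024 0 0 0 1;0 -0.003 0.032 0 0 0 1;0 -0.003 0.032 0 0 0 1;0 -0.003 0.032 0 0 0 1")

```text
clock: 48.2
eef_pos: [493.7, -154.1, 119.6]
tool_rot: [-3.136, 0.001, 1.518]
force: [3.0, -10.4, 10.3]
width: 8.8
gripper_force: 63.0
```

move_arm(rows="0 0 0.006 0 0 0 1;0 0 0.012 0 0 0 1;0 0 0.012 0 0 0 1")

```text
clock: 48.45
eef_pos: [493.8, -153.9, 118.0]
tool_rot: [-3.137, 0.002, 1.519]
force: [-3.5, -2.8, 28.5]
width: 9.6
gripper_force: 66.9
```

move_arm(rows="0 0 -0.006 0 0 0 1;0 0 -0.006 0 0 0 0;0 0 -0.006 0 0 0 0;0 0 -0.006 0 0 0 0;0 0 -0.006 0 0 0 0;0 0 -0.05 0 0 0 0;0 0 -0.1 0 0 0 0;0 0 -0.2 0 0 0 0;0 0 -0.3 0 0 0 0;-0.1 -0.15 -0.35 0 0 0 1;-0.2 -0.3 -0.35 0 0 0 1;-0.2 -0.3 -0.35 0 0 0 1")

```text
clock: 49.45
eef_pos: [397.7, -209.9, 221.1]
tool_rot: [-3.133, 0.0, 1.517]
force: [-0.4, 0.7, 0.3]
width: 6.6
gripper_force: 0.0
```

Run:
```python
from seq import *
from fit import *
t=Cam("top");s=Cam("side");print(cur()[0],read_state()["width"])
# bar by side-view ridge search: lid angle that best lights the bar line; and lid front top edge
for cam,nm_ in((t,"top"),(s,"side")):
    G=cam.img.astype(np.float32).mean(2);o=[]
    for a in np.arange(-.06,.13,.02):
        P=np.array([sw(110-237.3*np.cos(.1055+a),y,85+237.3*np.sin(.1055+a)) for y in np.r_[20:55:5]]);q=cam.proj(P).astype(np.float32)
        o.append((round(a,2),int(cv2.remap(G,q[:,:1].copy(),q[:,1:].copy(),cv2.INTER_LINEAR).mean())))
    print(nm_,o)
for cam in(t,s):
    J=cam.img.astype(int);m=(J[...,1]-np.maximum(J[...,0],J[...,2])>35);m[:,:240]=0;m[:100]=0;m[260:]=0
    v,u=np.nonzero(m);print("green",len(u),cam.unproj([u.mean(),v.mean()],107)[0])
```

```text
[ 396.0046905  -211.08981595  220.54853196] -0.2317403611726458
top [(np.float64(-0.06), 205), (np.float64(-0.04), 204), (np.float64(-0.02), 204), (np.float64(0.0), 205), (np.float64(0.02), 207), (np.float64(0.04), 210), (np.float64(0.06), 212), (np.float64(0.08), 216), (np.float64(0.1), 221), (np.float64(0.12), 227)]
side [(np.float64(-0.06), 141), (np.float64(-0.04), 143), (np.float64(-0.02), 163), (np.float64(0.0), 184), (np.float64(0.02), 196), (np.float64(0.04), 204), (np.float64(0.06), 212), (np.float64(0.08), 215), (np.float64(0.1), 213), (np.float64(0.12), 197)]
green 0 [nan nan nan]
green 14 [ 483.11731053 -279.94142167  107.        ]<stdin>:13: RuntimeWarning: Mean of empty slice.
  ret = ret.dtype.type(ret / rcount)
```

```bash
cat > lid.py <<'E'
from seq import *
from fit import *
s=Cam("side");cur_=s.img
old=cv2.imread("side0_raw.png")[:,:,::-1]
def edge(img,cam,fn,zs):
    G=img.astype(np.float32).mean(2);out=0
    for y in np.r_[80:160:10]:
        q=cam.proj(np.array([fn(y,z) for z in zs])).astype(np.float32);out=out+cv2.remap(G,q[:,:1].copy(),q[:,1:].copy(),cv2.INTER_LINEAR).ravel()
    return (out/8).astype(int)
zs=np.arange(80,160,3)
for n,im in(("old",old),("now",cur_)):print(n,"front",dict(zip(zs.tolist(),edge(im,s,lambda y,z:sw(-80,y,z),zs).tolist())))
def left(y,z): return sw(-80+(y-80)*1.5,180,z)
for n,im in(("old",old),("now",cur_)):print(n,"left",dict(zip(zs.tolist(),edge(im,s,left,zs).tolist())))
E
python3 lid.py
```

```text
old front {80: 210, 83: 201, 86: 185, 89: 166, 92: 145, 95: 130, 98: 124, 101: 124, 104: 126, 107: 128, 110: 129, 113: 129, 116: 129, 119: 129, 122: 129, 125: 128, 128: 128, 131: 127, 134: 127, 137: 130, 140: 140, 143: 157, 146: 178, 149: 196, 152: 207, 155: 212, 158: 214}
now front {80: 203, 83: 189, 86: 172, 89: 152, 92: 137, 95: 127, 98: 122, 101: 121, 104: 122, 107: 122, 110: 123, 113: 122, 116: 122, 119: 121, 122: 122, 125: 126, 128: 136, 131: 154, 134: 175, 137: 194, 140: 206, 143: 213, 146: 215, 149: 215, 152: 215, 155: 214, 158: 214}
old left {80: 192, 83: 185, 86: 170, 89: 150, 92: 135, 95: 126, 98: 122, 101: 122, 104: 123, 107: 123, 110: 123, 113: 124, 116: 124, 119: 123, 122: 123, 125: 122, 128: 121, 131: 124, 134: 135, 137: 154, 140: 176, 143: 194, 146: 205, 149: 211, 152: 213, 155: 213, 158: 213}
now left {80: 180, 83: 172, 86: 156, 89: 140, 92: 128, 95: 123, 98: 122, 101: 123, 104: 123, 107: 123, 110: 123, 113: 123, 116: 123, 119: 122, 122: 121, 125: 123, 128: 132, 131: 153, 134: 179, 137: 200, 140: 211, 143: 215, 146: 215, 149: 215, 152: 214, 155: 214, 158: 214}
```

Run:
```python
from seq import *
print(cur()[0]);rows([(np.array([489,-289.5,170]),down(1.522)),(np.array([489,-289.5,126]),down(1.522))])
```

```text
[ 399.0122337  -209.81402268  220.73803645]
-0.248 0.316 0.167 -0.005 -0.000 -0.005 | rows>=3.1
0.000 -0.000 0.147 0.000 0.000 0.000 | rows>=1.1
```

move_arm(rows="-0.248 0.316 0 0 0 0 1;-0.248 0.316 0 0 0 0 1;-0.248 0.316 0 0 0 0 1;-0.248 0.316 0.167 0 0 0 1;-0.248 0.316 0.167 0 0 0 1;-0.248 0.316 0.167 0 0 0 1;-0.248 0.316 0.167 0 0 0 1")

```text
clock: 50.18
eef_pos: [491.6, -286.4, 169.9]
tool_rot: [-3.134, -0.002, 1.52]
force: [0.7, -0.5, -0.1]
width: -0.0
gripper_force: 0.0
```

Run:
```python
from seq import *
print(cur()[0],read_state()["width"],read_state()["force"]);rows([(np.array([489,-289.5,126]),down(1.522))])
```

```text
[ 491.62496434 -286.42202986  169.88950648] -0.030508901426220716 [ 0.71320122 -0.47629159 -0.08626396]
-0.011 -0.007 0.146 -0.005 -0.001 -0.002 | rows>=1.1
```

move_arm(rows="-0.008 -0.006 0.08 0 0 0 1;-0.008 -0.006 0.12 0 0 0 1;-0.008 -0.006 0.146 0 0 0 1;-0.008 -0.006 0.156 0 0 0 1;-0.008 -0.006 0.156 0 0 0 1")

```text
clock: 50.6
eef_pos: [490.0, -290.1, 124.2]
tool_rot: [-3.137, -0.0, 1.518]
force: [0.8, 0.7, 0.2]
width: -0.1
gripper_force: 0.0
```

move_arm(rows="0 0 0.008 0 0 0 1;0 0 0.016 0 0 0 1;0 0 0.016 0 0 0 1")

```text
clock: 50.85
eef_pos: [490.5, -290.6, 119.4]
tool_rot: [-3.139, 0.0, 1.518]
force: [0.7, -0.2, 1.4]
width: 0.1
gripper_force: 0.9
```

move_arm(rows="0 0 0.007 0 0 0 1;0 0 0.014 0 0 0 1;0 0 0.02 0 0 0 1;0 0 0.02 0 0 0 1;0 0 0.02 0 0 0 1")

```text
clock: 51.27
eef_pos: [490.6, -290.6, 114.9]
tool_rot: [-3.139, 0.001, 1.518]
force: [-1.3, 2.4, 16.5]
width: -0.1
gripper_force: 8.4
```

move_arm(rows="0 0 -0.02 0 0 0 1;0 0 -0.06 0 0 0 1;0 0 -0.12 0 0 0 1;0 0 -0.25 0 0 0 1;0 0 -0.35 0 0 0 1;0 0 -0.45 0 0 0 1;-0.2 -0.2 -0.45 0 0 0 1;-0.3 -0.3 -0.45 0 0 0 1;-0.3 -0.3 -0.45 0 0 0 1;-0.3 -0.3 -0.45 0 0 0 1;-0.3 -0.3 -0.45 0 0 0 1")

```text
clock: 52.18
eef_pos: [392.0, -378.3, 247.7]
tool_rot: [-3.134, 0.0, 1.51]
force: [0.0, 0.7, -0.7]
width: -0.0
gripper_force: 0.0
```

```bash
python3 lid.py | grep now; python3 -c "
from cell import *
s=read_state();print(s['eef_pos'],s['force'],s['qd'].round(3))"
```

```text
now front {80: 202, 83: 189, 86: 171, 89: 152, 92: 136, 95: 126, 98: 122, 101: 121, 104: 121, 107: 122, 110: 122, 113: 122, 116: 122, 119: 121, 122: 121, 125: 125, 128: 135, 131: 153, 134: 174, 137: 193, 140: 206, 143: 212, 146: 214, 149: 215, 152: 214, 155: 214, 158: 214}
now left {80: 180, 83: 171, 86: 155, 89: 139, 92: 128, 95: 123, 98: 122, 101: 122, 104: 122, 107: 123, 110: 123, 113: 123, 116: 122, 119: 121, 122: 120, 125: 122, 128: 132, 131: 153, 134: 178, 137: 199, 140: 210, 143: 214, 146: 215, 149: 214, 152: 214, 155: 214, 158: 214}
[ 394.29792661 -376.2946833   247.90047574] [ 0.10405284  0.13181    -0.32973887] [-0.047  0.002 -0.04  -0.008 -0.009 -0.004 -0.003]
```

```bash
python3 -c "
from cell import *
print(finish_job())"
```

```text
the job is handed in; nothing more can be done
None
```

I handed the job in at about 52 s of robot time: three blocks were in the tray, and all three now stand polished face down in their own pockets, with the lid shut and the start button pressed at 16.5 N and let go. `finish_job()` gave no verdict.

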